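Scan the backup drive in the steel media box and shut the box

TASK

Book in the backup drive kept in the steel box: raise the lid until its folding stay snaps past straight and locks, let go, then take the barcode scanner and hold it steady for a good second on the middle of the backup drive's label from about 10 cm away. Lay the scanner back where it was, handle flat on the desk, without dropping it; only then break the stay by pushing its elbow back and lower the lid until it is fully shut, without letting it fall. Leave the things in the box and on the desk where they are.

Things in the scene. Friction and masses are not known exactly. Their poses are not given: they have to be found in the camera images.
- media_box: Grey steel box fixed to the desk: 300 wide (its y) x 200 deep (x) x 85 mm high to the rim, walls and floor 4 mm. Origin: centre of its underside, z up; its front (lid handle, lock) faces its -x, the lid hinge is along its rear +x rim. The stay is inside its -y side wall. On its floor lie the backup drive and a tape cartridge side by side; which is on which side varies.
- lid (a joint): Lid angle in rad: 0 shut, 1.255 (72 deg) with the stay straight or locked, its furthest. Turns about the box's +y axis through lid_hinge, front edge up and back. 0.55 kg, plate 308 x 206 x 4 mm on the rim, front skirt 20 mm deep. Up to 6 N at the handle raises it. Unlocked, only friction holds it: let go above 0.95 it stays, below 0.85 it falls and slams.
- lid_hinge (a point): Middle of the lid's hinge axis: 100 mm behind (+x) the box's origin, 85 mm above its underside. Does not move with the lid.
- lid_handle (a point): Middle of the lid's pull bar, moving with the lid: round bar 10 mm thick along box y, 96 mm free between its two end posts, 42 mm clear of the lid's front skirt. In the lid's frame 248 mm in front of and 8 mm below the hinge axis; 77 mm above the desk when shut, about 318 mm when locked open. The bar can turn between gripping fingers as the lid swings.
- stay_elbow (a joint): Elbow angle of the folding stay, rad: 0 folded (lid shut), 2.91 straight, 3.01 on its stop just past straight = locked (above 2.96). A weak spring takes it past straight once the lid is raised fully to 1.255 and no longer pulled. Locked, the lid cannot go down. To break it push the roller (stay_thumb) to the box's rear and down, about 3 N, 20 to 30 mm, to below 2.7, or it may snap back.
- stay_thumb (a point): Middle of the roller on the stay's elbow: steel, 18 mm diameter, 30 mm long along box y, reaching inwards from two flat bars that run 137 mm to the -y side of the box's middle. In box x, y, z (mm): locked +3, -118, +133; broken +18, -118, +124 (lid 1.23), +31, -118, +112 (lid 1.10). The raised lid's front edge and bar hang above it: reach it slanting from the front.
- backup_drive: The backup drive: the thicker and longer of the two things in the box, black, 150 x 100 x 32 mm, 0.4 to 0.75 kg, lying flat on the box floor, long side (its x) front to back. Origin: centre of its underside; z up. One white label in the middle of its top.
- drive_label (a point): Middle of the backup drive's barcode label, a white paper label 62 x 40 mm on top of the drive, facing straight up (normal = the drive's +z), about 36 mm above the desk.
- tape_cartridge: Bystander in the box: dark grey tape cartridge, squarer and flatter, 102 x 105 x 21 mm, with a narrow label near one edge. Origin: centre of its underside.
- scanner: Hand-held barcode scanner, T-shaped, grey plastic, about 150 mm long, 0.12 to 0.2 kg, lying on the desk. Handle 106 long x 34 wide x 30 mm high, flat on the desk, from x -85 to +21 mm; then a head 70 mm wide bent 45 degrees down at the +x end, its top 48 mm above the desk. Origin: under the handle on its middle line; x forward along the handle to the head, z up.
- scanner_grip (a point): Where to grip the scanner: on the handle's middle line, 18 mm behind its origin and 18 mm above the underside; the handle is 34 mm wide there (its y).
- scan_window (a point): Middle of the scanner's reading window, the dark red slot on the head's end: at x +58, z +10 mm in the scanner's frame. This point's own x axis is the reading beam, 45 degrees down and forward of the handle (scanner x + minus z, equal parts).
- stapler: Bystander: black stapler, 150 mm long, 40 wide, 60 high. Origin: centre of its underside.
- tablet_tube: Bystander: upright green tablet tube with yellow cap, 33 mm in diameter, 138 mm high. Origin: centre of its underside.
- tablet_pack: Bystander: white tablet carton 50 x 110 x 22 mm. Origin: centre of its underside.
- highlighter: Bystander: flat highlighter pen 110 x 26 x 18 mm. Origin: underside, about its middle.
- mug: Bystander: white mug, 82 mm in diameter, 95 high. Origin: centre of its underside.
- mouse: Bystander: black computer mouse on a mat, 112 x 60 x 34 mm. Origin: centre of its underside.

How it is judged:
By the outcome, as a careful person would: the job done as asked, in the order asked, and still so for the second after the job is handed in, with the robot touching nothing.
It also fails if it takes over 72 s, if anything falls off the work surface, if the arm or the gripper's body presses on something with over 40 N, if the wrist force passes 120 N, or if a joint passes its speed limit or range.

ROBOT

A 6-joint arm with a two-finger parallel gripper is mounted at the origin on the work surface. World frame = base frame: x ahead of the robot, y to its left, z up, the work surface at z = 0. Lengths are in m, angles in rad, forces in N, time in s.
With the tool pointing down it reaches from about 0.325 to 0.775 m from the base axis. Payload 5.5 kg.
Tool frame: the origin (TCP) lies at the very end of the fingers, on their centre line; the grasp point (between the pads) lies 19 mm behind it; z points along the fingers, y is the direction in which the jaws open and shut (so a half turn about z gives the same grasp; the last joint's range is limited). The gripper opens to 85 mm and grips with 20 to 120 N. Pads are 22 mm wide; open, the fingers measure 114 mm over their backs; the gripper's body (76 mm by 85 mm) begins 54 mm behind the grasp point. The pads swing forward as they close: fully open they stand 13 mm farther back than shut.
Start: joints at [-1.268, 0.091, 1.231, -0, 1.82, -0.057], TCP at [0.211, -0.562, 0.231] pointing down, gripper open.
Joint ranges: [-2.87, 2.87], [-0.86, 2.18], [0.17, 2.46], [-1.51, 4.65], [0.06, 2.69], [-2.65, 2.65]. Speed limits (rad/s): [2.57, 2.57, 3.01, 3.14, 3.14, 3.14].

INTERFACE

Orientations are given as a unit quaternion [x, y, z, w].
In Python, from station import sense, optics, workorder gives the robot as it stands. The module is installed in compiled form; this text tells all that it offers.
- The arm moves only by the tool play_rows, never from a script. Its argument "deltas" is a list of rows, each a list of 3 entries, a list of its own where there are three numbers: the shift along the tool's x, y, z scaled (see below), then the turn, a rotation vector about the tool's x, y, z scaled (see below), then the opening, from 0 (shut) to 1 (fully open). In form: [[[tx, ty, tz], [wx, wy, wz], claw], ...]. A call has 1 to 5 rows; each row shifts and turns the commanded pose from where the row before left it, along the tool's axes as they then stand; what a row does not reach is not made up. The controller multiplies each number of a shift by 0.04 m and each number of a turn by 5 degrees. A row lasts 1/10 s, in which the tool goes at most 50 mm and 8.59 degrees, less where a joint would pass 70% of its speed; a pose out of reach is approached as far as the arm can. A call with a number of a shift or a turn outside -1 to 1 is refused whole. A call with a gripper value outside its range is refused whole. The fingers move at their own pace and stop on an object; "newtons" is the grip in N (left out, the last holds). Time passes only in rows, so rows that do not move let the fingers close. It gives the time, the measured TCP pose, the force and the opening at its end, in the units of the state.
- sense(): the state, without advancing time (a new reading comes with each control period).
- optics.grab_frame(name): name is "scene" or "top"; returns the picture (384x512x3 uint8, red, green, blue); there is no depth.
- optics.camera_params(name): a dict with "K" (3x3 intrinsics, pixels), "xyz" and "attitude" of the camera in the world. Camera axes: x right, y down, z forward; pixel columns grow to the right and rows downward; lengths in m; the calibration is good to about 2 mm. A picture is of the moment at which its call begins. camera_params takes no time and is no camera call.
- workorder.finish_job(): hands the job in, once; it reports no verdict.
The state is a dict: "time_s": time; "q": joint angles; "joint_velocities": joint speeds; "tau": joint torques, N m; "eef_pos": TCP position; "tool_rot": TCP orientation; "contact_force": force on the tool from outside, world axes, zero at the start; "ft_torque": the same for the moment, N m; "opening": finger opening in m.
Only numpy, scipy, OpenCV 4.12 (cv2) and the standard library are available. Lean on these libraries where they do the work, as an engineer would, in place of code of your own. Each camera call takes 0.05 s, during which the arm holds its last target. There are 200 camera calls.

## Working session

There is one attempt and no reset: what is moved stays moved. The work goes in short steps, Python scripts to look and compute and a tool call to move; the robot and the scene stay as the last step left them, time stands still between calls to the robot, and variables do not carry over. Pictures are saved under pics/ and viewed, about 8 in all and at most 12, crops included, and the job is handed in when it is done.

Besides the shell and the picture viewer there is one more tool, called after "Request:" as a command line: name --argument value ..., lists and objects as JSON in quotes. play_rows: Moves the arm, as the interface text tells. Its arguments: {"type":"object","properties":{"deltas":{"type":"array","items":{"type":"array"}},"newtons":{"type":"number"}},"required":["deltas"]}

```bash
mkdir -p pics; python3 - <<'E'
from station import sense, optics
import cv2
for n in("scene","top"):
    im=optics.grab_frame(n); cv2.imwrite(f"pics/{n}0.png",cv2.resize(im[:,:,::-1],(800,600),interpolation=cv2.INTER_CUBIC))
    p=optics.camera_params(n); print(n,p)
print(sense())
E
```

```text
scene {'K': array([[354.31372807,   0.        , 246.84309095],
       [  0.        , 354.31372807, 190.35488058],
       [  0.        ,   0.        ,   1.        ]]), 'xyz': array([1.10296888, 0.24830861, 1.07879338]), 'attitude': array([ 0.49847887,  0.82271433, -0.23756711, -0.13498821])}
top {'K': array([[401.32424426,   0.        , 257.45498835],
       [  0.        , 401.32424426, 188.76637264],
       [  0.        ,   0.        ,   1.        ]]), 'xyz': array([ 0.46467458, -0.03035498,  1.22443033]), 'attitude': array([ 0.70899083, -0.70354069,  0.03488792, -0.03384276])}
{'time_s': 0.1, 'q': array([-1.26768217e+00,  9.17979099e-02,  1.23175374e+00, -1.02242561e-05,
        1.81978466e+00, -5.67056268e-02]), 'joint_velocities': array([-0.00056838, -0.00142335, -0.00121418,  0.00023844,  0.00095245,
       -0.00014691]), 'tau': array([ 3.84649597e-03, -4.60216856e+01, -4.19217718e+01, -2.12420827e-05,
        1.06645635e-02,  2.43428053e-05]), 'eef_pos': array([ 0.21118271, -0.56134692,  0.23026197]), 'tool_rot': array([ 9.83859672e-01,  1.78939615e-01, -1.12059519e-04, -8.64611424e-04]), 'contact_force': array([-0.1128894 , -0.27320749, -0.15392857]), 'ft_torque': array([-0.05291442,  0.0142479 ,  0.02509688]), 'opening': 0.08570748721145664}
```

View pics/top0.png

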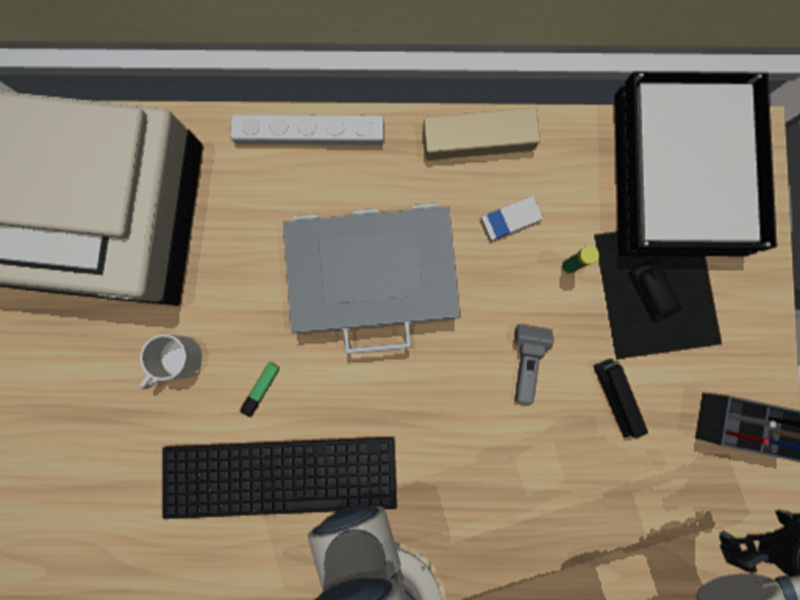

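View pics/scene0.png

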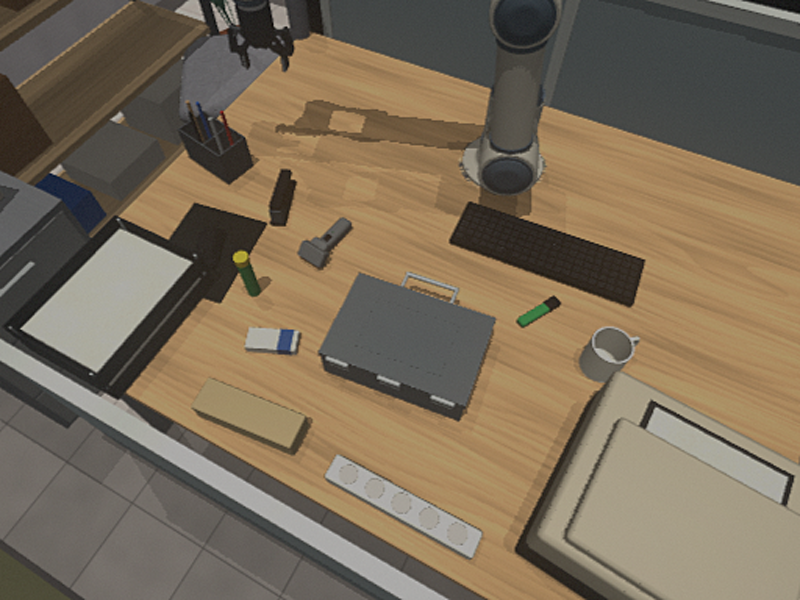

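```bash
cat > h.py <<'E'
import numpy as np, cv2
from station import sense, optics
from scipy.spatial.transform import Rotation as R
def ray(n,uv):
    p=optics.camera_params(n); d=R.from_quat(p["attitude"]).apply(np.linalg.inv(p["K"])@[uv[0],uv[1],1]); return p["xyz"],d
def onz(n,uv,z):
    o,d=ray(n,uv); return o+d*(z-o[2])/d[2]
def proj(n,X):
    p=optics.camera_params(n); c=R.from_quat(p["attitude"]).inv().apply(np.atleast_2d(X)-p["xyz"])@p["K"].T; return c[:,:2]/c[:,2:]
def crop(n,x0,y0,w,h,s,out):
    im=optics.grab_frame(n)[y0:y0+h,x0:x0+w,::-1]; cv2.imwrite(out,cv2.resize(im,None,fx=s,fy=s,interpolation=cv2.INTER_CUBIC))
E
python3 -c "
from h import *
crop('top',175,125,188,140,4.25,'pics/c1.png')"
```

```text
(no output)
```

View pics/c1.png

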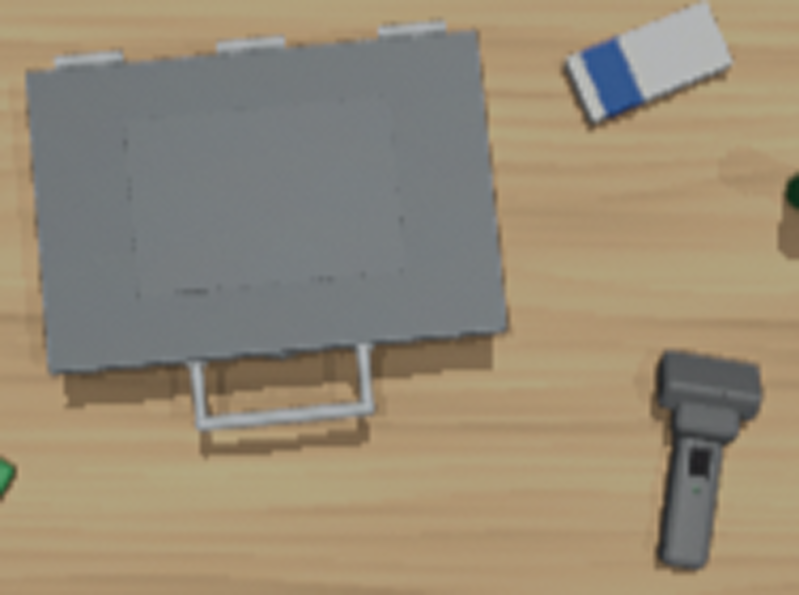

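```bash
python3 - <<'E'
from h import *
f=lambda u,v,z:onz('top',(175+u/4.25-.38,125+v/4.25-.38),z)[:2]
c=[f(*p,.089) for p in((28,70),(477,31),(507,328),(50,372))]
print(np.round(c,4)); rl,rr,fr,fl=c
print([round(np.linalg.norm(a-b),4) for a,b in((rl,rr),(fl,fr),(rl,fl),(rr,fr))])
e=(rl-rr)+(fl-fr); yaw=np.arctan2(-e[0],e[1]); d=(rl-fl)+(rr-fr); print('yaw',yaw,np.arctan2(d[1],d[0]))
yaw=.5*(yaw+np.arctan2(d[1],d[0]))
ctr=np.mean(c,0); print('lid centre',ctr)
X=np.array([np.cos(yaw),np.sin(yaw)]);
b=(f(205,423,.082)+f(370,408,.082))/2; print('bar',b,'origin via bar',b+.148*X, 'via lid', ctr+.003*X)
for p in((684,567,.015),(684,560,.03),(698,440,.03),(690,505,.03),(658,568,0.),(709,350,.03),(709,388,.048),(709,415,.048)): print('scan',p,f(*p))
E
```

```text
[[ 0.7114  0.1886]
 [ 0.7408 -0.1151]
 [ 0.5391 -0.1352]
 [ 0.5075  0.1687]]
[np.float64(0.3052), np.float64(0.3056), np.float64(0.2049), np.float64(0.2026)]
yaw 0.1000285129663695 0.0984343082622261
lid centre [0.62470778 0.02674995]
bar [0.47996821 0.010705  ] origin via bar [0.62724014 0.02536715] via lid [0.62769302 0.02704716]
scan (684, 567, 0.015) [ 0.37716861 -0.26593373]
scan (684, 560, 0.03) [ 0.3830442  -0.26306595]
scan (698, 440, 0.03) [ 0.46582883 -0.27376231]
scan (690, 505, 0.03) [ 0.42084541 -0.26766089]
scan (658, 568, 0.0) [ 0.37524391 -0.25039358]
scan (709, 350, 0.03) [ 0.5286643  -0.28223126]
scan (709, 388, 0.048) [ 0.50151644 -0.27810309]
scan (709, 415, 0.048) [ 0.48298096 -0.27786777]
```

```bash
cat >> h.py <<'E'
BO=np.array([.6274,.0262,0]); BY=.099
def box(x,y,z): return BO+R.from_euler('z',BY).apply([x,y,z])
def rot(head,tilt,xh):
    """tool z points 'tilt' rad forward of straight down along heading; tool x towards 'F'orward or 'L'eft"""
    h=np.array([np.cos(head),np.sin(head),0]); u=np.array([0,0,1.]); l=np.cross(u,h)
    z=np.sin(tilt)*h-np.cos(tilt)*u; x=l if xh=='L' else np.cos(tilt)*h+np.sin(tilt)*u
    return R.from_matrix(np.c_[x,np.cross(z,x),z])
def plan(segs,claw,start=None):
    """segs: (tcp, R, rows); prints rows in play_rows units, in groups of 5"""
    s=sense(); p,r=(s['eef_pos'],R.from_quat(s['tool_rot'])) if start is None else start
    out=[]
    for tp,tr,n in segs:
        w=(r.inv()*tr).as_rotvec(); p0,r0=p,r
        n=int(max(n,np.ceil(np.linalg.norm(tp-p0)/.039),np.ceil(np.degrees(np.linalg.norm(w))/4.9)))
        for k in range(1,n+1):
            q=p0+(tp-p0)*k/n; d=r.inv().apply(q-p)/.04; t=np.degrees(w/n)/5
            d,t=np.round(d,2),np.round(t,2)
            out.append([d.tolist(),t.tolist(),claw])
            p=p+r.apply(d*.04); r=r*R.from_rotvec(np.radians(t*5))
    for i in range(0,len(out),5): print(str(out[i:i+5]).replace(' ',''))
    return p,r
def st():
    s=sense(); print('t',round(s['time_s'],2),'p',np.round(s['eef_pos'],4),'z',np.round(R.from_quat(s['tool_rot']).as_matrix()[:,2],3),'F',np.round(s['contact_force'],1),'op',round(s['opening'],4),'q',np.round(s['q'],2))
E
python3 - <<'E'
from h import *
r=rot(BY,np.pi/4,'L'); z=r.as_matrix()[:,2]
bar=box(-.148,0,.077); g=bar+.019*z
print(bar,g)
plan([(np.array([.42,-.22,.26]),R.from_quat(sense()['tool_rot'])*R.from_rotvec((R.from_quat(sense()['tool_rot']).inv()*r).as_rotvec()*.6),1),(g-.07*z,r,1)],.5)
E
```

```text
[0.48012468 0.01157192 0.077     ] [0.49349393 0.01289982 0.06356497]
[[[0.72,-0.56,-0.07],[-0.42,0.32,-0.77],0.5],[[0.75,-0.51,-0.06],[-0.42,0.32,-0.77],0.5],[[0.79,-0.45,-0.06],[-0.42,0.32,-0.77],0.5],[[0.82,-0.4,-0.06],[-0.42,0.32,-0.77],0.5],[[0.85,-0.34,-0.04],[-0.42,0.32,-0.77],0.5]]
[[[0.86,-0.28,-0.03],[-0.42,0.32,-0.77],0.5],[[0.89,-0.22,-0.02],[-0.42,0.32,-0.77],0.5],[[0.9,-0.16,0.0],[-0.42,0.32,-0.77],0.5],[[0.9,-0.1,0.02],[-0.42,0.32,-0.77],0.5],[[0.91,-0.04,0.05],[-0.42,0.32,-0.77],0.5]]
[[[0.91,0.02,0.07],[-0.42,0.32,-0.77],0.5],[[0.62,-0.45,0.38],[-0.38,0.3,-0.71],0.5],[[0.63,-0.42,0.38],[-0.38,0.3,-0.71],0.5],[[0.65,-0.4,0.38],[-0.38,0.3,-0.71],0.5],[[0.66,-0.37,0.39],[-0.38,0.3,-0.71],0.5]]
[[[0.67,-0.34,0.39],[-0.38,0.3,-0.71],0.5],[[0.68,-0.31,0.4],[-0.38,0.3,-0.71],0.5],[[0.69,-0.28,0.41],[-0.38,0.3,-0.71],0.5],[[0.7,-0.25,0.42],[-0.38,0.3,-0.71],0.5]]
```

Request:
play_rows --deltas '[[[0.72, -0.56, -0.07], [-0.42, 0.32, -0.77], 0.5], [[0.75, -0.51, -0.06], [-0.42, 0.32, -0.77], 0.5], [[0.79, -0.45, -0.06], [-0.42, 0.32, -0.77], 0.5], [[0.82, -0.4, -0.06], [-0.42, 0.32, -0.77], 0.5], [[0.85, -0.34, -0.04], [-0.42, 0.32, -0.77], 0.5]]' --newtons 20

```text
time_s: 0.65
eef_pos: [0.3068, -0.4048, 0.2444]
tool_rot: [0.933, 0.341, 0.085, 0.078]
contact_force: [0.3, -0.3, 0.6]
opening: 0.0429
```

Request:
play_rows --deltas '[[[0.86, -0.28, -0.03], [-0.42, 0.32, -0.77], 0.5], [[0.89, -0.22, -0.02], [-0.42, 0.32, -0.77], 0.5], [[0.9, -0.16, 0.0], [-0.42, 0.32, -0.77], 0.5], [[0.9, -0.1, 0.02], [-0.42, 0.32, -0.77], 0.5], [[0.91, -0.04, 0.05], [-0.42, 0.32, -0.77], 0.5]]'

```text
time_s: 1.15
eef_pos: [0.4014, -0.2498, 0.2577]
tool_rot: [0.844, 0.487, 0.166, 0.152]
contact_force: [-0.2, 0.4, 0.2]
opening: 0.0426
```

Request:
play_rows --deltas '[[[0.91, 0.02, 0.07], [-0.42, 0.32, -0.77], 0.5], [[0.62, -0.45, 0.38], [-0.38, 0.3, -0.71], 0.5], [[0.63, -0.42, 0.38], [-0.38, 0.3, -0.71], 0.5], [[0.65, -0.4, 0.38], [-0.38, 0.3, -0.71], 0.5], [[0.66, -0.37, 0.39], [-0.38, 0.3, -0.71], 0.5]]'

```text
time_s: 1.65
eef_pos: [0.4592, -0.1177, 0.1886]
tool_rot: [0.731, 0.61, 0.231, 0.202]
contact_force: [0.9, -1.0, 0.0]
opening: 0.0426
```

Request:
play_rows --deltas '[[[0.67, -0.34, 0.39], [-0.38, 0.3, -0.71], 0.5], [[0.68, -0.31, 0.4], [-0.38, 0.3, -0.71], 0.5], [[0.69, -0.28, 0.41], [-0.38, 0.3, -0.71], 0.5], [[0.7, -0.25, 0.42], [-0.38, 0.3, -0.71], 0.5], [[0, 0, 0], [0, 0, 0], 0.5]]'

```text
time_s: 2.15
eef_pos: [0.5079, -0.0127, 0.1137]
tool_rot: [0.625, 0.694, 0.275, 0.228]
contact_force: [-0.5, -0.3, -0.5]
opening: 0.0426
```

```bash
python3 - <<'E'
from h import *
st()
r=rot(BY,np.pi/4,'L'); z=r.as_matrix()[:,2]
g=box(-.148,0,.077)+.019*z
print(g-.07*z)
plan([(g-.04*z,r,1),(g,r,3)],.5)
crop('top',200,180,100,75,8,'pics/c2.png')
E
```

```text
t 2.15 p [ 0.5079 -0.0127  0.1137] z [ 0.66   0.098 -0.745] F [-0.5 -0.3 -0.5] op 0.0426 q [-0.28 -0.85  2.31  0.33  1.02 -0.46]
[0.44423882 0.00800757 0.11306245]
[[[0.34,-0.56,-0.12],[-0.32,-0.19,-0.04],0.5],[[0.34,-0.55,-0.14],[-0.32,-0.19,-0.04],0.5],[[-0.0,0.0,0.33],[0.0,0.0,0.0],0.5],[[-0.0,0.0,0.34],[0.0,0.0,0.0],0.5],[[-0.0,0.0,0.33],[0.0,0.0,0.0],0.5]]
```

View pics/c2.png

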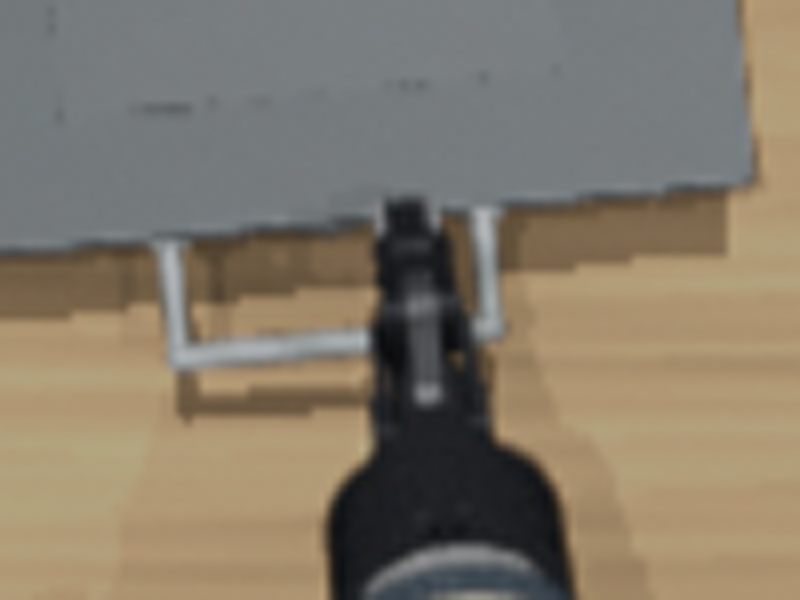

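```bash
python3 - <<'E'
from h import *
r=rot(BY,np.radians(20),'L'); z=r.as_matrix()[:,2]
g=box(-.148,0,.077)+.019*z
print(g)
plan([(g-.055*z,r,8)],.5)
E
```

```text
[0.48659125 0.01221421 0.05914584]
[[[0.09,-0.1,-0.06],[0.55,-0.04,-0.0],0.5],[[0.09,-0.1,-0.06],[0.55,-0.04,-0.0],0.5],[[0.09,-0.11,-0.06],[0.55,-0.04,-0.0],0.5],[[0.09,-0.11,-0.05],[0.55,-0.04,-0.0],0.5],[[0.09,-0.11,-0.04],[0.55,-0.04,-0.0],0.5]]
[[[0.09,-0.11,-0.04],[0.55,-0.04,-0.0],0.5],[[0.09,-0.12,-0.04],[0.55,-0.04,-0.0],0.5],[[0.08,-0.11,-0.03],[0.55,-0.04,-0.0],0.5]]
```

Request:
play_rows --deltas '[[[0.09, -0.1, -0.06], [0.55, -0.04, 0], 0.5], [[0.09, -0.1, -0.06], [0.55, -0.04, 0], 0.5], [[0.09, -0.11, -0.06], [0.55, -0.04, 0], 0.5], [[0.09, -0.11, -0.05], [0.55, -0.04, 0], 0.5], [[0.09, -0.11, -0.04], [0.55, -0.04, 0], 0.5]]'

```text
time_s: 2.7
eef_pos: [0.4845, -0.0012, 0.1175]
tool_rot: [0.651, 0.718, 0.185, 0.161]
contact_force: [0.1, -0.0, -0.6]
opening: 0.0429
```

Request:
play_rows --deltas '[[[0.09, -0.11, -0.04], [0.55, -0.04, 0], 0.5], [[0.09, -0.12, -0.04], [0.55, -0.04, 0], 0.5], [[0.08, -0.11, -0.03], [0.55, -0.04, 0], 0.5], [[0, 0, 0], [0, 0, 0], 0.5]]'

```text
time_s: 3.1
eef_pos: [0.47, 0.0083, 0.1156]
tool_rot: [0.662, 0.729, 0.13, 0.118]
contact_force: [-0.8, -0.0, 0.3]
opening: 0.0427
```

```bash
python3 - <<'E'
from h import *
st()
r=rot(BY,np.radians(20),'L'); z=r.as_matrix()[:,2]
g=box(-.148,0,.077)+.019*z
print(g-.055*z)
plan([(g-.045*z,r,3),(g,r,4)],.5)
E
```

```text
t 3.1 p [0.47   0.0083 0.1156] z [ 0.345  0.034 -0.938] F [-0.8 -0.   0.3] op 0.0427 q [-0.11 -0.62  2.06  0.07  1.35 -0.21]
[0.46787225 0.01035495 0.11082893]
[[[0.02,-0.03,0.12],[0.02,0.0,-0.01],0.5],[[0.02,-0.03,0.11],[0.02,0.0,-0.01],0.5],[[0.02,-0.03,0.12],[0.02,0.0,-0.01],0.5],[[-0.0,0.0,0.28],[-0.0,0.0,-0.0],0.5],[[-0.0,0.0,0.28],[-0.0,0.0,-0.0],0.5]]
[[[-0.0,0.0,0.28],[-0.0,0.0,-0.0],0.5],[[-0.0,0.0,0.28],[-0.0,0.0,-0.0],0.5]]
```

Request:
play_rows --deltas '[[[0.02, -0.03, 0.12], [0.02, 0, -0.01], 0.5], [[0.02, -0.03, 0.11], [0.02, 0, -0.01], 0.5], [[0.02, -0.03, 0.12], [0.02, 0, -0.01], 0.5], [[0, 0, 0.28], [0, 0, 0], 0.5], [[0, 0, 0.28], [0, 0, 0], 0.5]]'

```text
time_s: 3.6
eef_pos: [0.478, 0.0121, 0.0773]
tool_rot: [0.661, 0.73, 0.128, 0.116]
contact_force: [-0.5, -0.3, -0.3]
opening: 0.0427
```

Request:
play_rows --deltas '[[[0, 0, 0.28], [0, 0, 0], 0.5], [[0, 0, 0.28], [0, 0, 0], 0.5], [[0, 0, 0], [0, 0, 0], 0.5]]'

```text
time_s: 3.9
eef_pos: [0.4845, 0.0131, 0.0544]
tool_rot: [0.661, 0.731, 0.127, 0.114]
contact_force: [-0.8, 0.9, -0.4]
opening: 0.0425
```

Request:
play_rows --deltas '[[[0, 0, 0], [0, 0, 0], 0], [[0, 0, 0], [0, 0, 0], 0], [[0, 0, 0], [0, 0, 0], 0], [[0, 0, 0], [0, 0, 0], 0]]' --newtons 25

```text
time_s: 4.3
eef_pos: [0.4857, 0.0129, 0.0579]
tool_rot: [0.661, 0.73, 0.129, 0.116]
contact_force: [-0.9, 0.3, 1.2]
opening: 0.0092
```

```bash
python3 - <<'E'
from h import *
st()
crop('top',200,150,100,75,8,'pics/c3.png')
E
```

```text
t 4.3 p [0.4857 0.0129 0.0579] z [ 0.339  0.034 -0.94 ] F [-0.9  0.3  1.2] op 0.0092 q [-0.09 -0.53  2.11  0.07  1.22 -0.2 ]
```

View pics/c3.png

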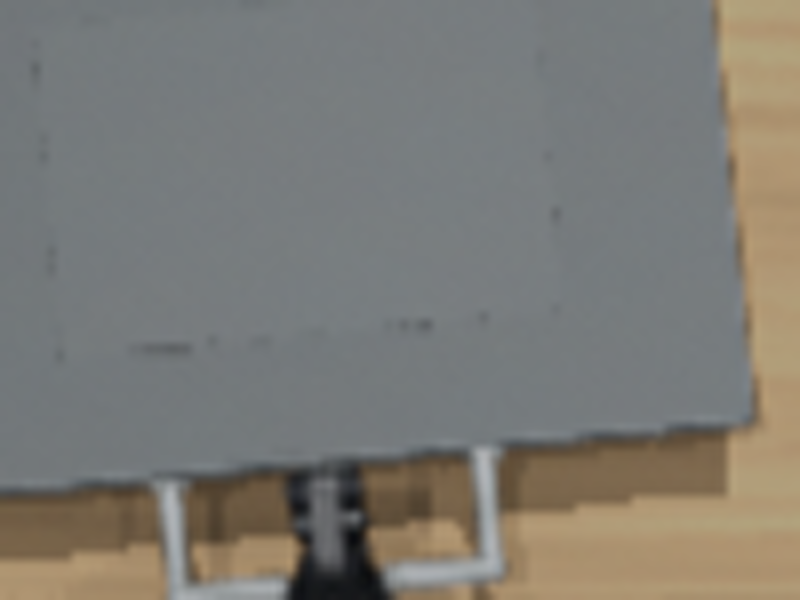

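```bash
cat >> h.py <<'E'
def barp(th):
    c,s=np.cos(th),np.sin(th); return box(.1-.248*c-.008*s,0,.085+.248*s-.008*c)
E
python3 - <<'E'
from h import *
s=sense(); r=R.from_quat(s['tool_rot']); off=s['eef_pos']-barp(0)
cur=None
plan([(barp(t)+off,r,1) for t in np.linspace(0,1.262,31)[1:]],0)
print(barp(1.262)+off)
E
```

```text
[[[0.0,0.09,-0.25],[0.0,0.0,0.0],0],[[0.0,0.09,-0.24],[0.0,0.0,0.0],0],[[0.0,0.11,-0.24],[0.0,0.0,0.0],0],[[0.0,0.12,-0.23],[0.0,0.0,0.0],0],[[0.0,0.12,-0.23],[0.0,0.0,0.0],0]]
[[[0.0,0.14,-0.22],[0.0,0.0,0.0],0],[[0.0,0.14,-0.22],[0.0,0.0,0.0],0],[[0.0,0.16,-0.21],[0.0,0.0,0.0],0],[[0.0,0.16,-0.2],[0.0,0.0,0.0],0],[[0.0,0.17,-0.2],[0.0,0.0,0.0],0]]
[[[0.0,0.18,-0.19],[0.0,0.0,0.0],0],[[0.0,0.19,-0.18],[0.0,0.0,0.0],0],[[0.0,0.19,-0.18],[0.0,0.0,0.0],0],[[0.0,0.2,-0.16],[0.0,0.0,0.0],0],[[0.0,0.21,-0.16],[0.0,0.0,0.0],0]]
[[[0.0,0.22,-0.15],[0.0,0.0,0.0],0],[[0.0,0.22,-0.13],[0.0,0.0,0.0],0],[[0.0,0.22,-0.13],[0.0,0.0,0.0],0],[[-0.0,0.24,-0.12],[0.0,0.0,0.0],0],[[-0.0,0.23,-0.11],[0.0,0.0,0.0],0]]
[[[-0.0,0.24,-0.1],[0.0,0.0,0.0],0],[[-0.0,0.25,-0.09],[0.0,0.0,0.0],0],[[-0.0,0.25,-0.08],[0.0,0.0,0.0],0],[[-0.0,0.25,-0.07],[0.0,0.0,0.0],0],[[-0.0,0.25,-0.06],[0.0,0.0,0.0],0]]
[[[-0.0,0.26,-0.05],[0.0,0.0,0.0],0],[[-0.0,0.26,-0.03],[0.0,0.0,0.0],0],[[-0.0,0.26,-0.03],[0.0,0.0,0.0],0],[[-0.0,0.26,-0.01],[0.0,0.0,0.0],0],[[-0.0,0.26,-0.01],[0.0,0.0,0.0],0]]
[0.64989898 0.02916567 0.29974946]
```

Request:
play_rows --deltas '[[[0, 0.09, -0.25], [0, 0, 0], 0], [[0, 0.09, -0.24], [0, 0, 0], 0], [[0, 0.11, -0.24], [0, 0, 0], 0], [[0, 0.12, -0.23], [0, 0, 0], 0], [[0, 0.12, -0.23], [0, 0, 0], 0]]'

```text
time_s: 4.85
eef_pos: [0.4889, 0.0132, 0.1093]
tool_rot: [0.661, 0.73, 0.128, 0.115]
contact_force: [4.7, -0.1, -5.6]
opening: 0.0091
```

Request:
play_rows --deltas '[[[0, 0.14, -0.22], [0, 0, 0], 0], [[0, 0.14, -0.22], [0, 0, 0], 0], [[0, 0.16, -0.21], [0, 0, 0], 0], [[0, 0.16, -0.2], [0, 0, 0], 0], [[0, 0.17, -0.2], [0, 0, 0], 0]]'

```text
time_s: 5.35
eef_pos: [0.5025, 0.0146, 0.1594]
tool_rot: [0.661, 0.731, 0.127, 0.114]
contact_force: [-8.5, -0.9, -0.4]
opening: 0.0089
```

Request:
play_rows --deltas '[[[0, 0.18, -0.19], [0, 0, 0], 0], [[0, 0.19, -0.18], [0, 0, 0], 0], [[0, 0.19, -0.18], [0, 0, 0], 0], [[0, 0.2, -0.16], [0, 0, 0], 0], [[0, 0.21, -0.16], [0, 0, 0], 0]]'

```text
time_s: 5.85
eef_pos: [0.5268, 0.0171, 0.207]
tool_rot: [0.661, 0.731, 0.127, 0.115]
contact_force: [-16.1, -1.0, 7.0]
opening: 0.0086
```

Request:
play_rows --deltas '[[[0, 0.22, -0.15], [0, 0, 0], 0], [[0, 0.22, -0.13], [0, 0, 0], 0], [[0, 0.22, -0.13], [0, 0, 0], 0], [[0, 0.24, -0.12], [0, 0, 0], 0], [[0, 0.23, -0.11], [0, 0, 0], 0]]'

```text
time_s: 6.35
eef_pos: [0.5619, 0.0207, 0.2474]
tool_rot: [0.661, 0.73, 0.129, 0.116]
contact_force: [-8.2, -1.3, 5.1]
opening: 0.0091
```

Request:
play_rows --deltas '[[[0, 0.24, -0.1], [0, 0, 0], 0], [[0, 0.25, -0.09], [0, 0, 0], 0], [[0, 0.25, -0.08], [0, 0, 0], 0], [[0, 0.25, -0.07], [0, 0, 0], 0], [[0, 0.25, -0.06], [0, 0, 0], 0]]'

```text
time_s: 6.85
eef_pos: [0.6033, 0.0249, 0.2789]
tool_rot: [0.661, 0.73, 0.129, 0.116]
contact_force: [-5.0, -0.3, 3.7]
opening: 0.0088
```

```bash
python3 - <<'E'
from h import *
st()
r=rot(BY,np.radians(20),'L'); s=sense(); g=s['eef_pos']-.019*R.from_quat(s['tool_rot']).as_matrix()[:,2]
b=R.from_euler('z',-BY).apply(g-BO); d=b-[.1,0,.085]; print('bar in box',b,'rad',np.hypot(d[0],d[2]),'th',np.arctan2(d[2],-d[0])+np.arctan2(8,248))
E
```

```text
t 6.85 p [0.6033 0.0249 0.2789] z [ 0.34   0.035 -0.94 ] F [-5.  -0.3  3.7] op 0.0088 q [-0.04 -0.2   1.47  0.05  1.53 -0.14]
bar in box [-0.03063073  0.00110316  0.2967911 ] rad 0.24883700933403446 th 1.0503691840800151
```

Request:
play_rows --deltas '[[[0, 0.26, -0.05], [0, 0, 0], 0], [[0, 0.26, -0.03], [0, 0, 0], 0], [[0, 0.26, -0.03], [0, 0, 0], 0], [[0, 0.26, -0.01], [0, 0, 0], 0], [[0, 0.26, -0.01], [0, 0, 0], 0]]'

```text
time_s: 7.35
eef_pos: [0.6497, 0.0296, 0.3007]
tool_rot: [0.661, 0.731, 0.128, 0.115]
contact_force: [-23.3, -2.8, 1.9]
opening: 0.009
```

Request:
play_rows --deltas '[[[0, 0, 0], [0, 0, 0], 0], [[0, 0, 0], [0, 0, 0], 0]]'

```text
time_s: 7.55
eef_pos: [0.6488, 0.0295, 0.3004]
tool_rot: [0.661, 0.731, 0.128, 0.115]
contact_force: [-9.7, -0.1, 2.4]
opening: 0.0086
```

```bash
cat >> h.py <<'E'
def th():
    s=sense(); g=s['eef_pos']-.019*R.from_quat(s['tool_rot']).as_matrix()[:,2]
    b=R.from_euler('z',-BY).apply(g-BO); d=b-[.1,0,.085]; print('bar in box',b,'rad',np.hypot(d[0],d[2]),'th',np.arctan2(d[2],-d[0])+np.arctan2(8,248))
E
python3 -c "
from h import *
st();th()"
```

```text
t 7.55 p [0.6488 0.0295 0.3004] z [ 0.336  0.035 -0.941] F [-9.7 -0.1  2.4] op 0.0086 q [-0.03 -0.07  1.31  0.05  1.56 -0.12]
bar in box [0.01522193 0.00118392 0.31828976] rad 0.2482165065662861 th 1.2544788121614785
```

Request:
play_rows --deltas '[[[0, 0, 0], [0, 0, 0], 0.5], [[0, 0, 0], [0, 0, 0], 0.5], [[0, 0, 0], [0, 0, 0], 0.5], [[0, 0, 0], [0, 0, 0], 0.5], [[0, 0, 0], [0, 0, 0], 0.5]]'

```text
time_s: 8.05
eef_pos: [0.6499, 0.0293, 0.2991]
tool_rot: [0.661, 0.73, 0.128, 0.116]
contact_force: [-0.2, -0.1, 0.4]
opening: 0.0424
```

Request:
play_rows --deltas '[[[0, 0, -0.5], [0, 0, 0], 0.5], [[0, 0, -0.8], [0, 0, 0], 0.5], [[0, 0, -0.8], [0, 0, 0], 0.5], [[0, -0.8, -0.2], [0, 0, 0], 0.5], [[0, -0.8, 0], [0, 0, 0], 0.5]]'

```text
time_s: 8.55
eef_pos: [0.5586, 0.02, 0.3664]
tool_rot: [0.661, 0.73, 0.13, 0.117]
contact_force: [-0.9, -1.2, 0.6]
opening: 0.0426
```

Request:
play_rows --deltas '[[[-0.4, -0.9, 0], [0, 0, 0], 0.8], [[-0.8, -0.9, 0], [0, 0, 0], 0.8], [[-0.9, -0.5, 0], [0, 0, 0], 0.8], [[-0.9, 0, 0], [0, 0, 0], 0.8], [[-0.9, 0, 0], [0, 0, 0], 0.8]]'

```text
time_s: 9.05
eef_pos: [0.4876, -0.1451, 0.333]
tool_rot: [0.661, 0.73, 0.129, 0.117]
contact_force: [0.8, 0.7, 0.8]
opening: 0.068
```

```bash
python3 - <<'E'
from h import *
st()
a=optics.grab_frame('top')[100:250,150:350,::-1]; b=optics.grab_frame('scene')[130:280,180:380,::-1]
im=np.vstack([cv2.resize(x,None,fx=2,fy=2,interpolation=cv2.INTER_CUBIC) for x in (a,b)])
cv2.imwrite('pics/c4.png',im); 
cv2.imwrite('pics/c4.png',cv2.resize(a,None,fx=4,fy=4,interpolation=cv2.INTER_CUBIC)); cv2.imwrite('pics/c5.png',cv2.resize(b,None,fx=4,fy=4,interpolation=cv2.INTER_CUBIC))
E
```

```text
t 9.05 p [ 0.4876 -0.1451  0.333 ] z [ 0.34   0.034 -0.94 ] F [0.8 0.7 0.8] op 0.068 q [-0.48 -0.4   1.52  0.19  1.72 -0.53]
```

View pics/c4.png

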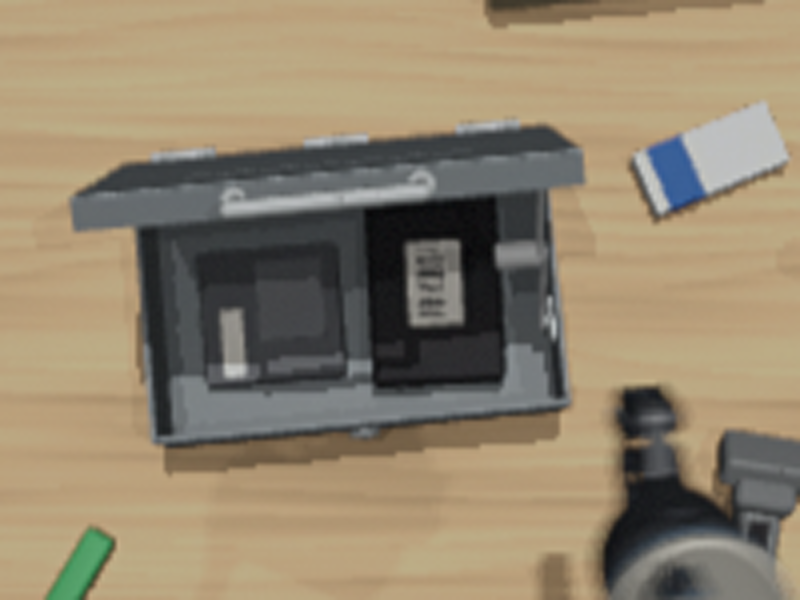

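```bash
python3 - <<'E'
from h import *
f=lambda u,v,z:onz('top',(150+u/4-.38,100+v/4-.38),z)
w=lambda X:R.from_euler('z',-BY).apply(X-BO)
for c in((406,241),(460,240),(463,325),(410,327),(435,283)): p=f(*c,.036);print(p,w(p))
print('roller locked px',(proj('top',box(.003,-.118,.133))+.38-[150,100])*4,'straight? ends', (proj('top',[box(.003,-.103,.133),box(.003,-.133,.133),box(.018,-.118,.124)])+.38-[150,100])*4)
print('bar px',(proj('top',barp(1.255))+.38-[150,100])*4)
print('scene',(proj('scene',box(.003,-.118,.133))+.38-[180,130])*4)
E
```

```text
[ 0.66744898 -0.01202616  0.036     ] [ 0.03607467 -0.04199736  0.036     ]
[ 0.6685283 -0.0524717  0.036    ] [ 0.03315113 -0.08235154  0.036     ]
[ 0.60444262 -0.05508538  0.036     ] [-0.03087908 -0.0786183   0.036     ]
[ 0.60263259 -0.01560049  0.036     ] [-0.02877763 -0.03914785  0.036     ]
[ 0.63586904 -0.03398382  0.036     ] [ 0.0024791 -0.0607262  0.036    ]
roller locked px [[518.47573659 254.60665108]] straight? ends [[496.75653355 256.56977722]
 [540.18862736 252.64409548]
 [515.66546458 235.39378673]]
bar px [[329.3542564  199.99209126]]
scene [[177.66099905 263.68539513]]
```

View pics/c5.png

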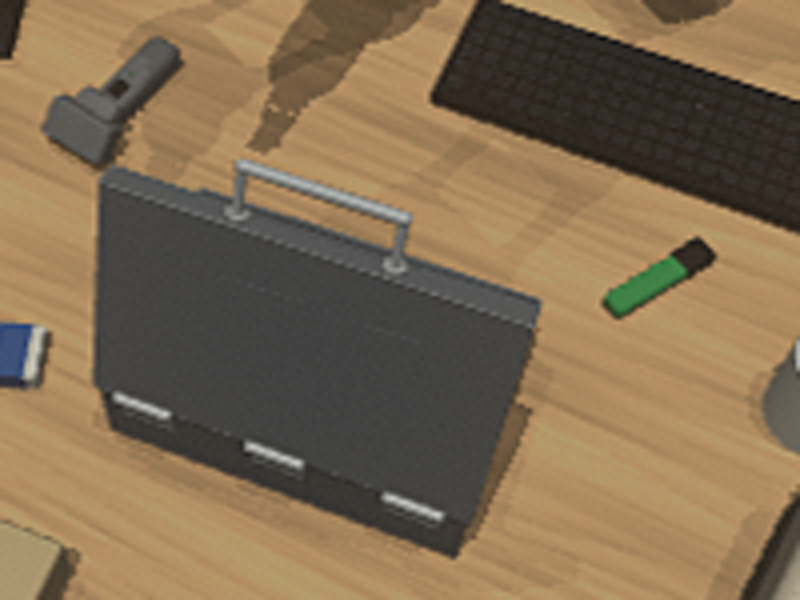

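```bash
cat >> h.py <<'E'
SO=np.array([.4624,-.2733,0]); SY=-.128; AL=np.radians(25)
SR=R.from_euler('z',SY)
E
python3 - <<'E'
from h import *
r=rot(SY,AL,'F'); z=r.as_matrix()[:,2]
t=SO+SR.apply([-.018,0,0]); t=t+.019*z; t[2]=.008
print(t,z)
plan([(t-.10*z,r,1),(t-.05*z,r,2)],.75)
E
```

```text
[ 0.45251131 -0.27202729  0.008     ] [ 0.4191609  -0.05394754 -0.90630779]
[[[-0.13,-0.19,0.23],[-0.08,0.0,0.97],0.75],[[-0.15,-0.18,0.22],[-0.08,0.0,0.97],0.75],[[-0.16,-0.17,0.22],[-0.08,0.0,0.97],0.75],[[-0.18,-0.16,0.22],[-0.08,0.0,0.97],0.75],[[-0.19,-0.15,0.22],[-0.08,0.0,0.97],0.75]]
[[[-0.2,-0.12,0.22],[-0.08,0.0,0.97],0.75],[[-0.22,-0.12,0.22],[-0.08,0.0,0.97],0.75],[[-0.22,-0.09,0.22],[-0.08,0.0,0.97],0.75],[[-0.22,-0.08,0.22],[-0.08,0.0,0.97],0.75],[[-0.24,-0.06,0.21],[-0.08,0.0,0.97],0.75]]
[[[-0.24,-0.04,0.22],[-0.08,0.0,0.97],0.75],[[-0.24,-0.03,0.21],[-0.08,0.0,0.97],0.75],[[-0.24,-0.0,0.22],[-0.08,0.0,0.97],0.75],[[-0.24,0.01,0.22],[-0.08,0.0,0.97],0.75],[[-0.24,0.04,0.21],[-0.08,0.0,0.97],0.75]]
[[[-0.24,0.05,0.22],[-0.08,0.0,0.97],0.75],[[-0.23,0.07,0.22],[-0.08,0.0,0.97],0.75],[[-0.22,0.09,0.21],[-0.08,0.0,0.97],0.75],[[-0.22,0.1,0.22],[-0.08,0.0,0.97],0.75],[[-0.2,0.13,0.22],[-0.08,0.0,0.97],0.75]]
[[[-0.2,0.13,0.22],[-0.08,0.0,0.97],0.75],[[0.0,-0.0,0.63],[0.03,-0.0,-0.02],0.75],[[0.0,-0.0,0.62],[0.03,-0.0,-0.02],0.75]]
```

Request:
play_rows --deltas '[[[-0.13, -0.19, 0.23], [-0.08, 0, 0.97], 0.75], [[-0.15, -0.18, 0.22], [-0.08, 0, 0.97], 0.75], [[-0.16, -0.17, 0.22], [-0.08, 0, 0.97], 0.75], [[-0.18, -0.16, 0.22], [-0.08, 0, 0.97], 0.75], [[-0.19, -0.15, 0.22], [-0.08, 0, 0.97], 0.75]]'

```text
time_s: 9.65
eef_pos: [0.4699, -0.1716, 0.2768]
tool_rot: [0.798, 0.572, 0.163, 0.097]
contact_force: [0.6, -0.3, -0.8]
opening: 0.0643
```

Request:
play_rows --deltas '[[[-0.2, -0.12, 0.22], [-0.08, 0, 0.97], 0.75], [[-0.22, -0.12, 0.22], [-0.08, 0, 0.97], 0.75], [[-0.22, -0.09, 0.22], [-0.08, 0, 0.97], 0.75], [[-0.22, -0.08, 0.22], [-0.08, 0, 0.97], 0.75], [[-0.24, -0.06, 0.21], [-0.08, 0, 0.97], 0.75]]'

```text
time_s: 10.15
eef_pos: [0.452, -0.2002, 0.2213]
tool_rot: [0.899, 0.389, 0.189, 0.075]
contact_force: [0.6, 0.1, 0.2]
opening: 0.064
```

Request:
play_rows --deltas '[[[-0.24, -0.04, 0.22], [-0.08, 0, 0.97], 0.75], [[-0.24, -0.03, 0.21], [-0.08, 0, 0.97], 0.75], [[-0.24, 0, 0.22], [-0.08, 0, 0.97], 0.75], [[-0.24, 0.01, 0.22], [-0.08, 0, 0.97], 0.75], [[-0.24, 0.04, 0.21], [-0.08, 0, 0.97], 0.75]]'

```text
time_s: 10.65
eef_pos: [0.4339, -0.2286, 0.1659]
tool_rot: [0.959, 0.188, 0.208, 0.049]
contact_force: [-0.0, -0.6, 1.1]
opening: 0.0641
```

Request:
play_rows --deltas '[[[-0.24, 0.05, 0.22], [-0.08, 0, 0.97], 0.75], [[-0.23, 0.07, 0.22], [-0.08, 0, 0.97], 0.75], [[-0.22, 0.09, 0.21], [-0.08, 0, 0.97], 0.75], [[-0.22, 0.1, 0.22], [-0.08, 0, 0.97], 0.75], [[-0.2, 0.13, 0.22], [-0.08, 0, 0.97], 0.75]]'

```text
time_s: 11.15
eef_pos: [0.4159, -0.2572, 0.1105]
tool_rot: [0.976, -0.021, 0.216, 0.021]
contact_force: [-0.6, -0.5, -0.2]
opening: 0.0643
```

Request:
play_rows --deltas '[[[-0.2, 0.13, 0.22], [-0.08, 0, 0.97], 0.75], [[0, 0, 0.3], [0.03, 0, -0.02], 0.75], [[0, 0, 0], [0, 0, 0], 0.75]]'

```text
time_s: 11.45
eef_pos: [0.417, -0.2627, 0.0868]
tool_rot: [0.974, -0.06, 0.216, 0.013]
contact_force: [-0.5, 1.0, -0.7]
opening: 0.0642
```

```bash
python3 - <<'E'
from h import *
st()
r=rot(SY,AL,'F'); z=r.as_matrix()[:,2]
t=SO+SR.apply([-.018,0,0]); t=t+.019*z; t[2]=.008
print(t-.1*z)
plan([(t-.05*z,r,3),(t,r,6)],.75)
crop('scene',160,120,100,75,8,'pics/c6.png')
E
```

```text
t 11.45 p [ 0.417  -0.2627  0.0868] z [ 0.419 -0.052 -0.906] F [-0.5  1.  -0.7] op 0.0642 q [-0.82 -0.55  2.09  0.29  1.27  0.83]
[ 0.41059522 -0.26663254  0.09863078]
[[[-0.0,0.04,0.31],[-0.01,-0.0,0.02],0.75],[[-0.01,0.04,0.3],[-0.01,-0.0,0.02],0.75],[[0.0,0.04,0.31],[-0.01,-0.0,0.02],0.75],[[0.0,-0.0,0.21],[0.0,-0.0,-0.0],0.75],[[0.0,-0.0,0.21],[0.0,-0.0,-0.0],0.75]]
[[[0.0,-0.0,0.2],[0.0,-0.0,-0.0],0.75],[[0.0,-0.0,0.21],[0.0,-0.0,-0.0],0.75],[[0.0,-0.0,0.21],[0.0,-0.0,-0.0],0.75],[[0.0,-0.0,0.21],[0.0,-0.0,-0.0],0.75]]
```

View pics/c6.png

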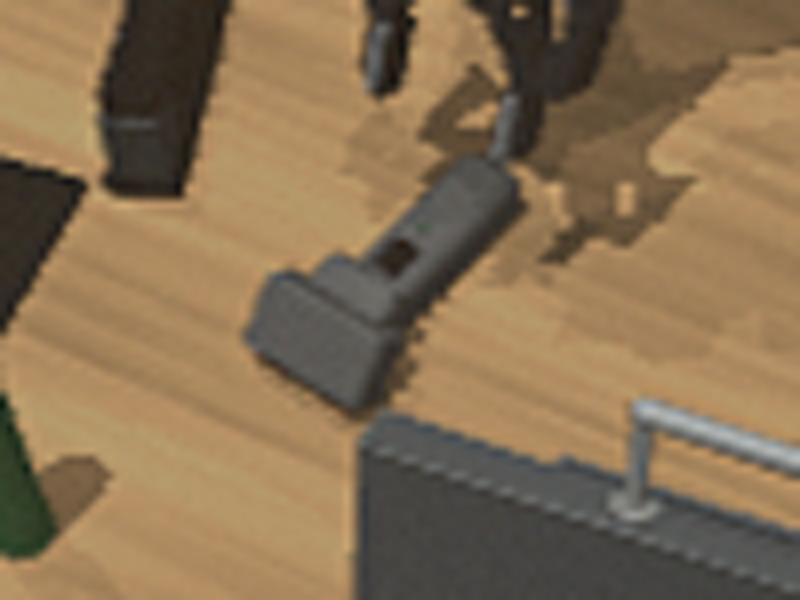

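```bash
python3 - <<'E'
from h import *
P=[[-.085,.017,.03],[-.085,-.017,.03],[.021,.017,.03],[.021,-.017,.03],[.05,.035,.048],[.05,-.035,.048]]
X=SO+SR.apply(P)
print(np.round((proj('scene',X)+.44-[160,120])*8)); print(np.round((proj('top',X)+.38-[175,125])*4.25))
E
```

```text
[[522. 172.]
 [465. 141.]
 [383. 319.]
 [326. 286.]
 [370. 356.]
 [250. 286.]]
[[659. 564.]
 [708. 571.]
 [677. 412.]
 [725. 418.]
 [661. 366.]
 [762. 380.]]
```

Request:
play_rows --deltas '[[[0, 0.04, 0.31], [-0.01, 0, 0.02], 0.75], [[0, 0.04, 0.3], [-0.01, 0, 0.02], 0.75], [[0, 0.04, 0.31], [-0.01, 0, 0.02], 0.75], [[0, 0, 0.21], [0, 0, 0], 0.75], [[0, 0, 0.21], [0, 0, 0], 0.75]]'

```text
time_s: 12.0
eef_pos: [0.4391, -0.2713, 0.0389]
tool_rot: [0.974, -0.064, 0.216, 0.015]
contact_force: [-0.5, -0.4, 0.0]
opening: 0.064
```

Request:
play_rows --deltas '[[[0, 0, 0.2], [0, 0, 0], 0.75], [[0, 0, 0.21], [0, 0, 0], 0.75], [[0, 0, 0.21], [0, 0, 0], 0.75], [[0, 0, 0.21], [0, 0, 0], 0.75], [[0, 0, 0], [0, 0, 0], 0.75]]'

```text
time_s: 12.5
eef_pos: [0.4526, -0.2728, 0.0085]
tool_rot: [0.974, -0.064, 0.216, 0.014]
contact_force: [0.5, -0.1, -0.8]
opening: 0.0639
```

```bash
python3 -c "
from h import *
st()"
```

```text
t 12.5 p [ 0.4526 -0.2728  0.0085] z [ 0.419 -0.055 -0.906] F [ 0.5 -0.1 -0.8] op 0.0639 q [-0.77 -0.37  2.11  0.29  1.07  0.83]
```

Request:
play_rows --deltas '[[[0, 0, 0], [0, 0, 0], 0], [[0, 0, 0], [0, 0, 0], 0], [[0, 0, 0], [0, 0, 0], 0], [[0, 0, 0], [0, 0, 0], 0], [[0, 0, 0], [0, 0, 0], 0]]' --newtons 40

```text
time_s: 13.0
eef_pos: [0.4531, -0.2737, 0.0108]
tool_rot: [0.974, -0.064, 0.217, 0.016]
contact_force: [-1.5, 0.5, 3.0]
opening: 0.0329
```

```bash
python3 - <<'E'
from h import *
st()
s=sense(); p=s['eef_pos']; r=R.from_quat(s['tool_rot'])
np.savez('grasp.npz',p=p,q=s['tool_rot'])
# scanner in tool
rel_r=r.inv()*SR; rel_p=r.inv().apply(SO-p)
def goal(H,D,L):
    # scanner x pitched 45deg-b nose down, heading H
    b=np.radians(20); d=np.pi/4-b
    S=R.from_euler('ZY',[H,d]); beam=S.apply([.7071,0,-.7071]); win=L-D*beam
    so=win-S.apply([.058,0,.010]); T=S*rel_r.inv(); return so-T.apply(rel_p)if 0 else so-(S*rel_r.inv()).apply(rel_p), T, beam,win
L=np.array([.6359,-.0339,.036])
tp,T,beam,win=goal(-.25,.10,L); print(tp,T.as_matrix()[:,2],beam,win,R.from_euler('z',-BY).apply(win-BO))
up=p+[0,0,.19]
plan([(p+[0,0,.02],r,3),(up,r,1),(tp+[-.04,0,.07],T,1),(tp,T,6)],0)
E
```

```text
t 13.0 p [ 0.4531 -0.2737  0.0108] z [ 0.421 -0.058 -0.905] F [-1.5  0.5  3. ] op 0.0329 q [-0.77 -0.38  2.11  0.29  1.07  0.83]
[ 0.54373881 -0.01199371  0.15911024] [ 0.00193898 -0.00425424 -0.99998907] [ 0.33138439 -0.08461633 -0.93968361] [ 0.60276156 -0.02543837  0.12996836] [-0.02962165 -0.0489503   0.12996836]
[[[0.07,0.0,-0.15],[0.0,0.0,0.0],0],[[0.07,0.0,-0.15],[0.0,0.0,0.0],0],[[0.07,0.0,-0.15],[0.0,0.0,0.0],0],[[0.36,0.0,-0.77],[0.0,0.0,0.0],0],[[0.36,0.0,-0.77],[0.0,0.0,0.0],0]]
[[[0.37,0.01,-0.77],[0.0,0.0,0.0],0],[[0.36,-0.0,-0.77],[0.0,0.0,0.0],0],[[0.36,0.0,-0.77],[0.0,0.0,0.0],0],[[0.1,-0.95,-0.07],[-0.05,-0.71,0.19],0],[[0.07,-0.95,-0.08],[-0.05,-0.71,0.19],0]]
[[[0.06,-0.95,-0.08],[-0.05,-0.71,0.19],0],[[0.03,-0.95,-0.1],[-0.05,-0.71,0.19],0],[[0.01,-0.96,-0.1],[-0.05,-0.71,0.19],0],[[-0.01,-0.95,-0.1],[-0.05,-0.71,0.19],0],[[-0.04,-0.95,-0.11],[-0.05,-0.71,0.19],0]]
[[[0.16,-0.04,0.29],[0.01,-0.01,0.0],0],[[0.16,-0.05,0.3],[0.01,-0.01,0.0],0],[[0.16,-0.04,0.29],[0.01,-0.01,0.0],0],[[0.16,-0.04,0.29],[0.01,-0.01,0.0],0],[[0.17,-0.04,0.29],[0.01,-0.01,0.0],0]]
[[[0.16,-0.04,0.3],[0.01,-0.01,0.0],0]]
```

Request:
play_rows --deltas '[[[0.07, 0, -0.15], [0, 0, 0], 0], [[0.07, 0, -0.15], [0, 0, 0], 0], [[0.07, 0, -0.15], [0, 0, 0], 0], [[0.36, 0, -0.77], [0, 0, 0], 0], [[0.36, 0, -0.77], [0, 0, 0], 0]]'

```text
time_s: 13.5
eef_pos: [0.4521, -0.2726, 0.098]
tool_rot: [0.974, -0.064, 0.216, 0.014]
contact_force: [0.8, -0.5, -1.4]
opening: 0.0331
```

Request:
play_rows --deltas '[[[0.37, 0.01, -0.77], [0, 0, 0], 0], [[0.36, 0, -0.77], [0, 0, 0], 0], [[0.36, 0, -0.77], [0, 0, 0], 0], [[0.1, -0.95, -0.07], [-0.05, -0.71, 0.19], 0], [[0.07, -0.95, -0.08], [-0.05, -0.71, 0.19], 0]]'

```text
time_s: 14.0
eef_pos: [0.4671, -0.1994, 0.2108]
tool_rot: [0.984, -0.084, 0.156, 0.013]
contact_force: [0.5, -0.2, -1.7]
opening: 0.0334
```

Request:
play_rows --deltas '[[[0.06, -0.95, -0.08], [-0.05, -0.71, 0.19], 0], [[0.03, -0.95, -0.1], [-0.05, -0.71, 0.19], 0], [[0.01, -0.96, -0.1], [-0.05, -0.71, 0.19], 0], [[-0.01, -0.95, -0.1], [-0.05, -0.71, 0.19], 0], [[-0.04, -0.95, -0.11], [-0.05, -0.71, 0.19], 0]]'

```text
time_s: 14.5
eef_pos: [0.5037, -0.0099, 0.2297]
tool_rot: [0.992, -0.125, 0.001, 0.003]
contact_force: [-0.4, 0.6, -1.4]
opening: 0.033
```

Request:
play_rows --deltas '[[[0, 0, 0], [0, 0, 0], 0], [[0, 0, 0], [0, 0, 0], 0]]'

```text
time_s: 14.7
eef_pos: [0.5039, -0.011, 0.2287]
tool_rot: [0.992, -0.124, 0.002, 0.003]
contact_force: [-0.9, -0.7, -1.4]
opening: 0.0334
```

```bash
cat >> h.py <<'E'
def scan(H=-.25,D=.10,L=np.array([.6359,-.0339,.036]),b=np.radians(20)):
    g=np.load('grasp.npz'); r=R.from_quat(g['q']); rr=r.inv()*SR; rp=r.inv().apply(SO-g['p'])
    s=sense(); T0=R.from_quat(s['tool_rot']); S0=T0*rr; w=s['eef_pos']+T0.apply(rp)+S0.apply([.058,0,.01]); be=S0.apply([.7071,0,-.7071])
    hit=w+be*(w[2]-L[2])/-be[2]; print('now win',w,'dist',np.linalg.norm(hit-w),'hit-L',hit-L,'off-normal deg',np.degrees(np.arccos(-be[2])))
    S=R.from_euler('ZY',[H,np.pi/4-b]); win=L-D*S.apply([.7071,0,-.7071]); T=S*rr.inv()
    return win-S.apply([.058,0,.010])-T.apply(rp),T
E
python3 - <<'E'
from h import *
st(); tp,T=scan(); print(tp)
plan([(tp,T,6)],0)
a=optics.grab_frame('top')[100:250,150:350,::-1]; cv2.imwrite('pics/c7.png',cv2.resize(a,None,fx=4,fy=4,interpolation=cv2.INTER_CUBIC))
E
```

```text
t 14.7 p [ 0.5039 -0.011   0.2287] z [ 0.003 -0.007 -1.   ] F [-0.9 -0.7 -1.4] op 0.0334 q [-0.08 -0.17  1.49 -0.01  1.82  1.73]
now win [ 0.56297409 -0.02433927  0.19960998] dist 0.17421088049910363 hit-L [-1.49905187e-02 -5.42912058e-03  6.93889390e-18] off-normal deg 20.092367051201265
[ 0.54373881 -0.01199371  0.15911024]
[[[0.16,-0.04,0.29],[0.0,-0.0,0.01],0],[[0.16,-0.04,0.29],[0.0,-0.0,0.01],0],[[0.16,-0.04,0.29],[0.0,-0.0,0.01],0],[[0.16,-0.04,0.29],[0.0,-0.0,0.01],0],[[0.16,-0.04,0.29],[0.0,-0.0,0.01],0]]
[[[0.16,-0.03,0.29],[0.0,-0.0,0.01],0]]
```

View pics/c7.png

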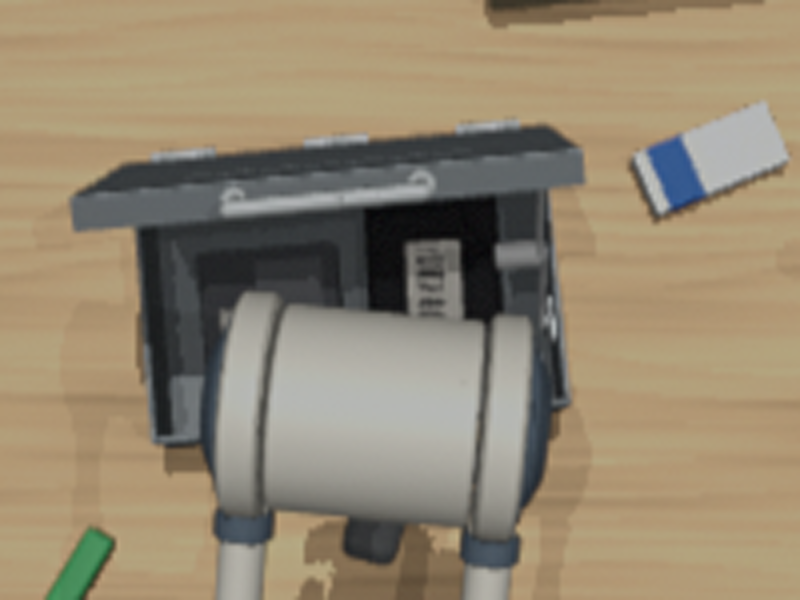

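```bash
python3 - <<'E'
from h import *
for v in (290,520):
  for z in(.35,.4,.45,.5): print(v,z,onz('top',(150+380/4,100+v/4),z))
print(barp(1.255))
E
```

```text
290 0.35 [ 0.58568066 -0.0036766   0.35      ]
290 0.4 [ 0.57876152 -0.00520207  0.4       ]
290 0.45 [ 0.57184239 -0.00672754  0.45      ]
290 0.5 [ 0.56492325 -0.00825301  0.5       ]
520 0.35 [ 0.45997563 -0.00501407  0.35      ]
520 0.4 [ 0.46024431 -0.00646306  0.4       ]
520 0.45 [ 0.460513   -0.00791206  0.45      ]
520 0.5 [ 0.46078169 -0.00936106  0.5       ]
[0.6426981  0.02771948 0.31825165]
```

Request:
play_rows --deltas '[[[0.16, -0.04, 0.29], [0, 0, 0.01], 0], [[0.16, -0.04, 0.29], [0, 0, 0.01], 0], [[0.16, -0.04, 0.29], [0, 0, 0.01], 0], [[0.16, -0.04, 0.29], [0, 0, 0.01], 0], [[0.16, -0.04, 0.29], [0, 0, 0.01], 0]]'

```text
time_s: 15.25
eef_pos: [0.5369, -0.0127, 0.1692]
tool_rot: [0.992, -0.127, 0.001, 0.003]
contact_force: [0.0, 1.0, -1.3]
opening: 0.0335
```

Request:
play_rows --deltas '[[[0.16, -0.03, 0.29], [0, 0, 0.01], 0], [[0, 0, 0], [0, 0, 0], 0], [[0, 0, 0], [0, 0, 0], 0]]'

```text
time_s: 15.55
eef_pos: [0.5431, -0.0129, 0.1588]
tool_rot: [0.992, -0.127, 0.001, 0.003]
contact_force: [0.4, 0.5, -1.6]
opening: 0.0329
```

```bash
python3 - <<'E'
from h import *
st(); tp,T=scan(); print(tp)
plan([(tp,T,2)],0)
cv2.imwrite('pics/c8.png',np.vstack([cv2.resize(optics.grab_frame(n)[y:y+100,x:x+200,::-1],None,fx=3,fy=3,interpolation=cv2.INTER_CUBIC) for n,x,y in (('top',150,110),('scene',160,110))]))
E
```

```text
t 15.55 p [ 0.5431 -0.0129  0.1588] z [ 0.002 -0.007 -1.   ] F [ 0.4  0.5 -1.6] op 0.0329 q [-0.08 -0.07  1.52 -0.01  1.69  1.74]
now win [ 0.60207014 -0.0265862   0.12966796] dist 0.09969859225166171 hit-L [-8.32390315e-04 -1.47760137e-03  6.93889390e-18] off-normal deg 20.031844524961453
[ 0.54373881 -0.01199371  0.15911024]
[[[0.01,-0.01,-0.0],[0.01,-0.0,-0.02],0],[[0.0,-0.02,-0.01],[0.01,-0.0,-0.02],0]]
```

View pics/c8.png

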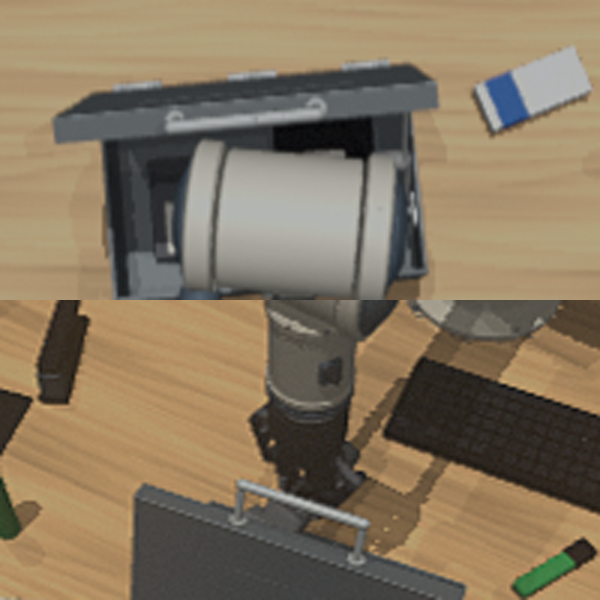

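Request:
play_rows --deltas '[[[0.02, -0.03, 0], [0, 0, 0], 0], [[0, 0, 0], [0, 0, 0], 0], [[0, 0, 0], [0, 0, 0], 0], [[0, 0, 0], [0, 0, 0], 0], [[0, 0, 0], [0, 0, 0], 0]]'

```text
time_s: 16.15
eef_pos: [0.5443, -0.0119, 0.1593]
tool_rot: [0.992, -0.127, 0.002, 0.003]
contact_force: [-0.6, 0.0, -1.3]
opening: 0.0331
```

Request:
play_rows --deltas '[[[0, 0, 0], [0, 0, 0], 0], [[0, 0, 0], [0, 0, 0], 0], [[0, 0, 0], [0, 0, 0], 0], [[0, 0, 0], [0, 0, 0], 0], [[0, 0, 0], [0, 0, 0], 0]]'

```text
time_s: 16.65
eef_pos: [0.5443, -0.0119, 0.1592]
tool_rot: [0.992, -0.127, 0.002, 0.003]
contact_force: [0.2, 0.8, -1.6]
opening: 0.0331
```

Request:
play_rows --deltas '[[[0, 0, 0], [0, 0, 0], 0], [[0, 0, 0], [0, 0, 0], 0], [[0, 0, 0], [0, 0, 0], 0], [[0, 0, 0], [0, 0, 0], 0], [[0, 0, 0], [0, 0, 0], 0]]'

```text
time_s: 17.15
eef_pos: [0.5443, -0.0119, 0.1593]
tool_rot: [0.992, -0.127, 0.002, 0.003]
contact_force: [0.1, 0.5, -1.4]
opening: 0.0331
```

Request:
play_rows --deltas '[[[0, 0, 0], [0, 0, 0], 0], [[0, 0, 0], [0, 0, 0], 0], [[0, 0, 0], [0, 0, 0], 0], [[0, 0, 0], [0, 0, 0], 0], [[0, 0, 0], [0, 0, 0], 0]]'

```text
time_s: 17.65
eef_pos: [0.5443, -0.0119, 0.1593]
tool_rot: [0.992, -0.127, 0.002, 0.003]
contact_force: [0.4, 0.2, -2.1]
opening: 0.0331
```

```bash
python3 - <<'E'
from h import *
st(); scan()
g=np.load('grasp.npz'); p=g['p']; r=R.from_quat(g['q']); s=sense(); q=s['eef_pos']; T=R.from_quat(s['tool_rot'])
print(p)
plan([(q+[-.04,0,.07],T,4),(p+[0,0,.12],r,1),(p+[0,0,.02],r,5)],0)
E
```

```text
t 17.65 p [ 0.5443 -0.0119  0.1593] z [ 0.003 -0.007 -1.   ] F [ 0.4  0.2 -2.1] op 0.0331 q [-0.08 -0.06  1.51 -0.01  1.69  1.75]
now win [ 0.60329552 -0.02565757  0.13021512] dist 0.10032419627368652 hit-L [ 7.13257848e-04 -6.11017940e-04  6.93889390e-18] off-normal deg 20.099433013550485
[ 0.45311346 -0.27369355  0.01083713]
[[[-0.24,0.07,-0.44],[0.0,0.0,0.0],0],[[-0.24,0.06,-0.44],[0.0,0.0,0.0],0],[[-0.24,0.07,-0.43],[0.0,0.0,0.0],0],[[-0.24,0.06,-0.44],[0.0,0.0,0.0],0],[[0.05,0.83,0.31],[0.04,0.62,-0.17],0]]
[[[0.02,0.83,0.31],[0.04,0.62,-0.17],0],[[-0.01,0.84,0.31],[0.04,0.62,-0.17],0],[[-0.03,0.83,0.31],[0.04,0.62,-0.17],0],[[-0.07,0.83,0.3],[0.04,0.62,-0.17],0],[[-0.09,0.84,0.29],[0.04,0.62,-0.17],0]]
[[[-0.12,0.83,0.28],[0.04,0.62,-0.17],0],[[-0.15,0.83,0.27],[0.04,0.62,-0.17],0],[[-0.21,-0.0,0.45],[0.01,0.0,-0.0],0],[[-0.21,-0.0,0.46],[0.01,0.0,-0.0],0],[[-0.22,-0.0,0.45],[0.01,0.0,-0.0],0]]
[[[-0.21,-0.0,0.45],[0.01,0.0,-0.0],0],[[-0.21,-0.0,0.46],[0.01,0.0,-0.0],0]]
```

Request:
play_rows --deltas '[[[-0.24, 0.07, -0.44], [0, 0, 0], 0], [[-0.24, 0.06, -0.44], [0, 0, 0], 0], [[-0.24, 0.07, -0.43], [0, 0, 0], 0], [[-0.24, 0.06, -0.44], [0, 0, 0], 0], [[0.05, 0.83, 0.31], [0.04, 0.62, -0.17], 0]]'

```text
time_s: 18.15
eef_pos: [0.4997, -0.0428, 0.2217]
tool_rot: [0.992, -0.118, 0.033, 0.004]
contact_force: [0.5, -1.2, -1.5]
opening: 0.0335
```

Request:
play_rows --deltas '[[[0.02, 0.83, 0.31], [0.04, 0.62, -0.17], 0], [[-0.01, 0.84, 0.31], [0.04, 0.62, -0.17], 0], [[-0.03, 0.83, 0.31], [0.04, 0.62, -0.17], 0], [[-0.07, 0.83, 0.3], [0.04, 0.62, -0.17], 0], [[-0.09, 0.84, 0.29], [0.04, 0.62, -0.17], 0]]'

```text
time_s: 18.65
eef_pos: [0.4655, -0.2094, 0.1552]
tool_rot: [0.983, -0.081, 0.165, 0.014]
contact_force: [0.8, -0.4, -2.0]
opening: 0.0329
```

Request:
play_rows --deltas '[[[-0.12, 0.83, 0.28], [0.04, 0.62, -0.17], 0], [[-0.15, 0.83, 0.27], [0.04, 0.62, -0.17], 0], [[-0.21, 0, 0.45], [0.01, 0, 0], 0], [[-0.21, 0, 0.46], [0.01, 0, 0], 0], [[-0.22, 0, 0.45], [0.01, 0, 0], 0]]'

```text
time_s: 19.15
eef_pos: [0.4524, -0.2743, 0.0701]
tool_rot: [0.974, -0.065, 0.216, 0.016]
contact_force: [0.4, 0.4, -2.1]
opening: 0.0335
```

Request:
play_rows --deltas '[[[-0.21, 0, 0.45], [0.01, 0, 0], 0], [[-0.1, 0, 0.2], [0.01, 0, 0], 0], [[0, 0, 0], [0, 0, 0], 0], [[0, 0, 0], [0, 0, 0], 0]]'

```text
time_s: 19.55
eef_pos: [0.4531, -0.274, 0.043]
tool_rot: [0.974, -0.065, 0.217, 0.015]
contact_force: [0.2, -0.8, -0.5]
opening: 0.0329
```

```bash
python3 - <<'E'
from h import *
st()
g=np.load('grasp.npz'); p=g['p']; r=R.from_quat(g['q']); print(p)
plan([(p+[0,0,.012],r,4),(p+[0,0,-.000],r,6)],0)
E
```

```text
t 19.55 p [ 0.4531 -0.274   0.043 ] z [ 0.42  -0.057 -0.906] F [ 0.2 -0.8 -0.5] op 0.0329 q [-0.77 -0.41  2.07  0.28  1.13  0.86]
[ 0.45311346 -0.27369355  0.01083713]
[[[-0.05,-0.0,0.11],[-0.0,0.0,-0.0],0],[[-0.06,-0.0,0.12],[-0.0,0.0,-0.0],0],[[-0.05,-0.01,0.11],[-0.0,0.0,-0.0],0],[[-0.06,0.0,0.12],[-0.0,0.0,-0.0],0],[[-0.02,0.0,0.04],[-0.0,0.0,-0.0],0]]
[[[-0.02,0.0,0.05],[-0.0,0.0,-0.0],0],[[-0.02,0.0,0.04],[-0.0,0.0,-0.0],0],[[-0.02,0.0,0.05],[-0.0,0.0,-0.0],0],[[-0.02,0.0,0.04],[-0.0,0.0,-0.0],0],[[-0.02,0.0,0.05],[-0.0,0.0,-0.0],0]]
```

Request:
play_rows --deltas '[[[-0.05, 0, 0.11], [0, 0, 0], 0], [[-0.06, 0, 0.12], [0, 0, 0], 0], [[-0.05, 0, 0.11], [0, 0, 0], 0], [[-0.06, 0, 0.12], [0, 0, 0], 0], [[-0.02, 0, 0.04], [0, 0, 0], 0]]'

```text
time_s: 20.05
eef_pos: [0.4521, -0.2734, 0.0188]
tool_rot: [0.974, -0.065, 0.216, 0.014]
contact_force: [-0.1, 0.4, -1.5]
opening: 0.0332
```

Request:
play_rows --deltas '[[[-0.02, 0, 0.05], [0, 0, 0], 0], [[-0.02, 0, 0.04], [0, 0, 0], 0], [[-0.02, 0, 0.05], [0, 0, 0], 0], [[-0.02, 0, 0.04], [0, 0, 0], 0], [[0, 0, 0], [0, 0, 0], 0]]'

```text
time_s: 20.55
eef_pos: [0.4526, -0.2737, 0.0117]
tool_rot: [0.974, -0.065, 0.216, 0.015]
contact_force: [-0.3, 0.7, -1.6]
opening: 0.0333
```

Request:
play_rows --deltas '[[[0, 0, 0], [0, 0, 0], 0], [[0, 0, 0], [0, 0, 0], 0]]'

```text
time_s: 20.75
eef_pos: [0.4528, -0.2739, 0.0122]
tool_rot: [0.974, -0.065, 0.217, 0.015]
contact_force: [-0.2, -0.0, -1.6]
opening: 0.0335
```

```bash
python3 -c "
from h import *
st()"
```

```text
t 20.75 p [ 0.4528 -0.2739  0.0122] z [ 0.42  -0.057 -0.906] F [-0.2 -0.  -1.6] op 0.0335 q [-0.77 -0.38  2.1   0.29  1.07  0.83]
```

Request:
play_rows --deltas '[[[-0.01, 0, 0.023], [0, 0, 0], 0], [[0, 0, 0], [0, 0, 0], 0], [[-0.01, 0, 0.023], [0, 0, 0], 0], [[0, 0, 0], [0, 0, 0], 0]]'

```text
time_s: 21.15
eef_pos: [0.4531, -0.274, 0.0108]
tool_rot: [0.974, -0.065, 0.217, 0.015]
contact_force: [-2.3, 2.3, 2.4]
opening: 0.0334
```

Request:
play_rows --deltas '[[[-0.005, 0, 0.012], [0, 0, 0], 0], [[0, 0, 0], [0, 0, 0], 0]]'

```text
time_s: 21.35
eef_pos: [0.4533, -0.2741, 0.0108]
tool_rot: [0.974, -0.064, 0.217, 0.015]
contact_force: [-3.6, 2.5, 6.2]
opening: 0.0333
```

Request:
play_rows --deltas '[[[0, 0, 0], [0, 0, 0], 0.5], [[0, 0, 0], [0, 0, 0], 0.6], [[0, 0, 0], [0, 0, 0], 0.75], [[0, 0, 0], [0, 0, 0], 0.75]]' --newtons 25

```text
time_s: 21.75
eef_pos: [0.4527, -0.2737, 0.0093]
tool_rot: [0.974, -0.065, 0.216, 0.015]
contact_force: [0.1, 0.2, -0.0]
opening: 0.0641
```

Request:
play_rows --deltas '[[[0, 0, -0.3], [0, 0, 0], 0.75], [[0, 0, -0.8], [0, 0, 0], 0.75], [[0, 0, -0.9], [0, 0, 0], 0.75], [[0, 0, -0.9], [0, 0, 0], 0], [[0.4, 0, -0.9], [0, 0, 0], 0]]'

```text
time_s: 22.25
eef_pos: [0.4015, -0.2666, 0.1551]
tool_rot: [0.974, -0.065, 0.216, 0.015]
contact_force: [-0.0, -0.2, -0.2]
opening: 0.036
```

```bash
python3 - <<'E'
from h import *
st()
# push: closed fingers, tilt 40, tcp in front-above roller
for tilt in (40,):
    r=rot(BY,np.radians(tilt),'L'); z=r.as_matrix()[:,2]
    a=box(.003,-.118,.133); print(a,z)
    pre=a-.05*z
    s=sense()
    plan([(np.array([.48,-.20,.28]),r,1),(pre,r,3)],0)
    print(pre)
E
```

```text
t 22.25 p [ 0.4015 -0.2666  0.1551] z [ 0.419 -0.057 -0.906] F [-0.  -0.2 -0.2] op 0.036 q [-0.86 -0.6   2.    0.29  1.41  0.85]
[ 0.64204824 -0.0909257   0.133     ] [ 0.6396402   0.06353207 -0.76604444]
[[[0.14,-0.09,-0.1],[-0.06,0.17,-0.96],0],[[0.14,-0.08,-0.1],[-0.06,0.17,-0.96],0],[[0.16,-0.06,-0.1],[-0.06,0.17,-0.96],0],[[0.16,-0.06,-0.09],[-0.06,0.17,-0.96],0],[[0.16,-0.04,-0.09],[-0.06,0.17,-0.96],0]]
[[[0.17,-0.02,-0.09],[-0.06,0.17,-0.96],0],[[0.17,-0.01,-0.09],[-0.06,0.17,-0.96],0],[[0.17,0.01,-0.09],[-0.06,0.17,-0.96],0],[[0.18,0.02,-0.08],[-0.06,0.17,-0.96],0],[[0.17,0.04,-0.08],[-0.06,0.17,-0.96],0]]
[[[0.17,0.05,-0.08],[-0.06,0.17,-0.96],0],[[0.16,0.06,-0.07],[-0.06,0.17,-0.96],0],[[0.16,0.08,-0.07],[-0.06,0.17,-0.96],0],[[0.16,0.09,-0.07],[-0.06,0.17,-0.96],0],[[0.14,0.11,-0.07],[-0.06,0.17,-0.96],0]]
[[[0.14,0.12,-0.06],[-0.06,0.17,-0.96],0],[[0.13,0.13,-0.06],[-0.06,0.17,-0.96],0],[[0.12,0.14,-0.06],[-0.06,0.17,-0.96],0],[[0.11,0.15,-0.05],[-0.06,0.17,-0.96],0],[[0.09,0.16,-0.06],[-0.06,0.17,-0.96],0]]
[[[0.09,0.16,-0.05],[-0.06,0.17,-0.96],0],[[0.38,0.16,0.72],[-0.0,0.0,0.01],0],[[0.39,0.16,0.72],[-0.0,0.0,0.01],0],[[0.38,0.15,0.73],[-0.0,0.0,0.01],0],[[0.39,0.16,0.72],[-0.0,0.0,0.01],0]]
[[[0.38,0.16,0.72],[-0.0,0.0,0.01],0],[[0.39,0.15,0.72],[-0.0,0.0,0.01],0]]
[ 0.61006623 -0.0941023   0.17130222]
```

```bash
python3 - <<'E'
from h import *
r=rot(BY,np.radians(50),'L'); z=r.as_matrix()[:,2]
a=box(.003,-.116,.133); pre=a-.05*z; print(pre)
plan([(np.array([.50,-.19,.27]),r,1),(pre,r,3)],0)
E
```

```text
[ 0.60373589 -0.09272122  0.16513938]
[[[0.15,-0.1,-0.08],[-0.12,0.24,-0.9],0],[[0.15,-0.09,-0.07],[-0.12,0.24,-0.9],0],[[0.16,-0.08,-0.07],[-0.12,0.24,-0.9],0],[[0.17,-0.06,-0.07],[-0.12,0.24,-0.9],0],[[0.18,-0.04,-0.07],[-0.12,0.24,-0.9],0]]
[[[0.17,-0.04,-0.06],[-0.12,0.24,-0.9],0],[[0.19,-0.01,-0.06],[-0.12,0.24,-0.9],0],[[0.18,-0.01,-0.06],[-0.12,0.24,-0.9],0],[[0.19,0.01,-0.05],[-0.12,0.24,-0.9],0],[[0.18,0.03,-0.04],[-0.12,0.24,-0.9],0]]
[[[0.18,0.04,-0.05],[-0.12,0.24,-0.9],0],[[0.18,0.06,-0.04],[-0.12,0.24,-0.9],0],[[0.18,0.07,-0.03],[-0.12,0.24,-0.9],0],[[0.17,0.09,-0.03],[-0.12,0.24,-0.9],0],[[0.16,0.1,-0.03],[-0.12,0.24,-0.9],0]]
[[[0.16,0.11,-0.02],[-0.12,0.24,-0.9],0],[[0.15,0.12,-0.01],[-0.12,0.24,-0.9],0],[[0.13,0.14,-0.02],[-0.12,0.24,-0.9],0],[[0.13,0.14,-0.01],[-0.12,0.24,-0.9],0],[[0.12,0.16,0.0],[-0.12,0.24,-0.9],0]]
[[[0.1,0.16,0.0],[-0.12,0.24,-0.9],0],[[0.09,0.17,0.0],[-0.12,0.24,-0.9],0],[[0.43,-0.03,0.77],[-0.01,-0.0,0.0],0],[[0.43,-0.04,0.77],[-0.01,-0.0,0.0],0],[[0.44,-0.03,0.77],[-0.01,-0.0,0.0],0]]
[[[0.43,-0.04,0.77],[-0.01,-0.0,0.0],0],[[0.43,-0.04,0.77],[-0.01,-0.0,0.0],0]]
```

Request:
play_rows --deltas '[[[0.15, -0.1, -0.08], [-0.12, 0.24, -0.9], 0], [[0.15, -0.09, -0.07], [-0.12, 0.24, -0.9], 0], [[0.16, -0.08, -0.07], [-0.12, 0.24, -0.9], 0], [[0.17, -0.06, -0.07], [-0.12, 0.24, -0.9], 0], [[0.18, -0.04, -0.07], [-0.12, 0.24, -0.9], 0]]'

```text
time_s: 22.75
eef_pos: [0.4257, -0.2495, 0.1815]
tool_rot: [0.954, 0.123, 0.258, 0.086]
contact_force: [0.1, 0.8, 0.6]
opening: 0.0004
```

Request:
play_rows --deltas '[[[0.17, -0.04, -0.06], [-0.12, 0.24, -0.9], 0], [[0.19, -0.01, -0.06], [-0.12, 0.24, -0.9], 0], [[0.18, -0.01, -0.06], [-0.12, 0.24, -0.9], 0], [[0.19, 0.01, -0.05], [-0.12, 0.24, -0.9], 0], [[0.18, 0.03, -0.04], [-0.12, 0.24, -0.9], 0]]'

```text
time_s: 23.25
eef_pos: [0.4479, -0.2319, 0.2073]
tool_rot: [0.894, 0.305, 0.289, 0.153]
contact_force: [0.5, -0.2, -0.5]
opening: -0.0003
```

Request:
play_rows --deltas '[[[0.18, 0.04, -0.05], [-0.12, 0.24, -0.9], 0], [[0.18, 0.06, -0.04], [-0.12, 0.24, -0.9], 0], [[0.18, 0.07, -0.03], [-0.12, 0.24, -0.9], 0], [[0.17, 0.09, -0.03], [-0.12, 0.24, -0.9], 0], [[0.16, 0.1, -0.03], [-0.12, 0.24, -0.9], 0]]'

```text
time_s: 23.75
eef_pos: [0.4701, -0.2146, 0.2336]
tool_rot: [0.797, 0.473, 0.308, 0.214]
contact_force: [0.7, -0.7, -0.1]
opening: -0.0002
```

Request:
play_rows --deltas '[[[0.16, 0.11, -0.02], [-0.12, 0.24, -0.9], 0], [[0.15, 0.12, -0.01], [-0.12, 0.24, -0.9], 0], [[0.13, 0.14, -0.02], [-0.12, 0.24, -0.9], 0], [[0.13, 0.14, -0.01], [-0.12, 0.24, -0.9], 0], [[0.12, 0.16, 0], [-0.12, 0.24, -0.9], 0]]'

```text
time_s: 24.25
eef_pos: [0.4925, -0.1969, 0.2597]
tool_rot: [0.667, 0.622, 0.313, 0.266]
contact_force: [0.2, 0.5, -0.2]
opening: -0.0003
```

Request:
play_rows --deltas '[[[0.1, 0.16, 0], [-0.12, 0.24, -0.9], 0], [[0.09, 0.17, 0], [-0.12, 0.24, -0.9], 0], [[0, 0, 0], [0, 0, 0], 0]]'

```text
time_s: 24.55
eef_pos: [0.5014, -0.1903, 0.2703]
tool_rot: [0.607, 0.674, 0.312, 0.283]
contact_force: [-0.0, 0.6, 0.4]
opening: 0.0
```

```bash
python3 - <<'E'
from h import *
st()
r=rot(BY,np.radians(50),'L'); z=r.as_matrix()[:,2]
a=box(.003,-.116,.133); pre=a-.05*z; print(pre,z)
plan([(pre,r,3)],0)
E
```

```text
t 24.55 p [ 0.5014 -0.1903  0.2703] z [ 0.76   0.076 -0.645] F [-0.   0.6  0.4] op 0.0 q [-0.83 -0.71  2.02  0.69  1.29 -0.94]
[ 0.60373589 -0.09272122  0.16513938] [ 0.76229351  0.07571458 -0.64278761]
[[[0.43,-0.04,0.77],[-0.01,-0.0,0.01],0],[[0.44,-0.04,0.76],[-0.01,-0.0,0.01],0],[[0.43,-0.04,0.77],[-0.01,-0.0,0.01],0],[[0.44,-0.05,0.76],[-0.01,-0.0,0.01],0],[[0.43,-0.04,0.77],[-0.01,-0.0,0.01],0]]
```

Request:
play_rows --deltas '[[[0.43, -0.04, 0.77], [-0.01, 0, 0.01], 0], [[0.44, -0.04, 0.76], [-0.01, 0, 0.01], 0], [[0.43, -0.04, 0.77], [-0.01, 0, 0.01], 0], [[0.44, -0.05, 0.76], [-0.01, 0, 0.01], 0], [[0.43, -0.04, 0.77], [-0.01, 0, 0.01], 0]]'

```text
time_s: 25.05
eef_pos: [0.6043, -0.0918, 0.1637]
tool_rot: [0.609, 0.671, 0.314, 0.283]
contact_force: [-0.1, -1.1, 0.7]
opening: -0.0001
```

Request:
play_rows --deltas '[[[0, 0, 0], [0, 0, 0], 0], [[0, 0, 0], [0, 0, 0], 0]]'

```text
time_s: 25.25
eef_pos: [0.6037, -0.0919, 0.1635]
tool_rot: [0.609, 0.671, 0.314, 0.282]
contact_force: [-0.1, -0.0, 0.0]
opening: 0.0004
```

```bash
python3 - <<'E'
from h import *
st()
r=rot(BY,np.radians(50),'L'); z=r.as_matrix()[:,2]
P=lambda x,zz:box(x,-.116,zz)-.009*z
print(P(.003,.133),P(.036,.107))
plan([(P(.003,.133)-.004*z,r,4),(P(.018,.124),r,4),(P(.031,.112),r,4),(P(.037,.106),r,2)],0)
E
```

```text
t 25.25 p [ 0.6037 -0.0919  0.1635] z [ 0.761  0.078 -0.644] F [-0.1 -0.   0. ] op 0.0004 q [-0.43 -0.56  2.12  0.53  0.86 -0.72]
[ 0.63498992 -0.08961692  0.13878509] [ 0.66782833 -0.08635526  0.11278509]
[[[-0.01,0.01,0.22],[-0.0,-0.01,-0.01],0],[[-0.0,0.01,0.23],[-0.0,-0.01,-0.01],0],[[-0.01,0.0,0.22],[-0.0,-0.01,-0.01],0],[[-0.0,0.01,0.23],[-0.0,-0.01,-0.01],0],[[-0.0,0.02,0.13],[-0.0,0.0,0.0],0]]
[[[-0.0,0.02,0.14],[-0.0,0.0,0.0],0],[[-0.0,0.01,0.13],[-0.0,0.0,0.0],0],[[-0.0,0.02,0.13],[-0.0,0.0,0.0],0],[[-0.0,-0.0,0.11],[-0.0,0.0,0.0],0],[[-0.0,-0.01,0.11],[-0.0,0.0,0.0],0]]
[[[-0.0,-0.0,0.11],[-0.0,0.0,0.0],0],[[-0.0,-0.01,0.11],[-0.0,0.0,0.0],0],[[0.0,-0.01,0.11],[-0.01,0.01,0.01],0],[[-0.0,-0.01,0.1],[-0.01,0.01,0.01],0]]
```

Request:
play_rows --deltas '[[[-0.01, 0.01, 0.22], [0, -0.01, -0.01], 0], [[0, 0.01, 0.23], [0, -0.01, -0.01], 0], [[-0.01, 0, 0.22], [0, -0.01, -0.01], 0], [[0, 0.01, 0.23], [0, -0.01, -0.01], 0], [[0, 0.02, 0.13], [0, 0, 0], 0]]'

```text
time_s: 25.75
eef_pos: [0.6371, -0.0906, 0.138]
tool_rot: [0.609, 0.672, 0.312, 0.284]
contact_force: [-2.4, -0.5, 0.4]
opening: 0.0
```

Request:
play_rows --deltas '[[[0, 0.02, 0.14], [0, 0, 0], 0], [[0, 0.01, 0.13], [0, 0, 0], 0]]'

```text
time_s: 25.95
eef_pos: [0.6459, -0.0894, 0.1324]
tool_rot: [0.608, 0.672, 0.312, 0.284]
contact_force: [-2.5, 0.2, 0.2]
opening: -0.0001
```

Request:
play_rows --deltas '[[[0, 0.02, 0.13], [0, 0, 0], 0], [[0, 0, 0.11], [0, 0, 0], 0]]'

```text
time_s: 26.15
eef_pos: [0.6538, -0.0885, 0.1269]
tool_rot: [0.608, 0.672, 0.312, 0.284]
contact_force: [-4.2, 0.5, 0.6]
opening: -0.0002
```

Request:
play_rows --deltas '[[[0, 0, 0.11], [0, 0, 0], 0], [[0, 0, 0.11], [0, 0, 0], 0], [[0, 0, 0.11], [0, 0, 0], 0], [[0, 0, 0], [0, 0, 0], 0]]'

```text
time_s: 26.55
eef_pos: [0.664, -0.0875, 0.1185]
tool_rot: [0.608, 0.672, 0.313, 0.285]
contact_force: [-0.8, -0.6, 0.7]
opening: -0.0
```

```bash
python3 - <<'E'
from h import *
st(); s=sense(); print(R.from_euler('z',-BY).apply(s['eef_pos']-BO))
a=optics.grab_frame('top')[100:250,150:350,::-1]; cv2.imwrite('pics/c9.png',cv2.resize(a,None,fx=4,fy=4,interpolation=cv2.INTER_CUBIC))
E
```

```text
t 26.55 p [ 0.664  -0.0875  0.1185] z [ 0.763  0.074 -0.643] F [-0.8 -0.6  0.7] op -0.0 q [-0.35 -0.33  2.04  0.55  0.69 -0.74]
[ 0.0251342  -0.11676462  0.11852686]
```

View pics/c9.png

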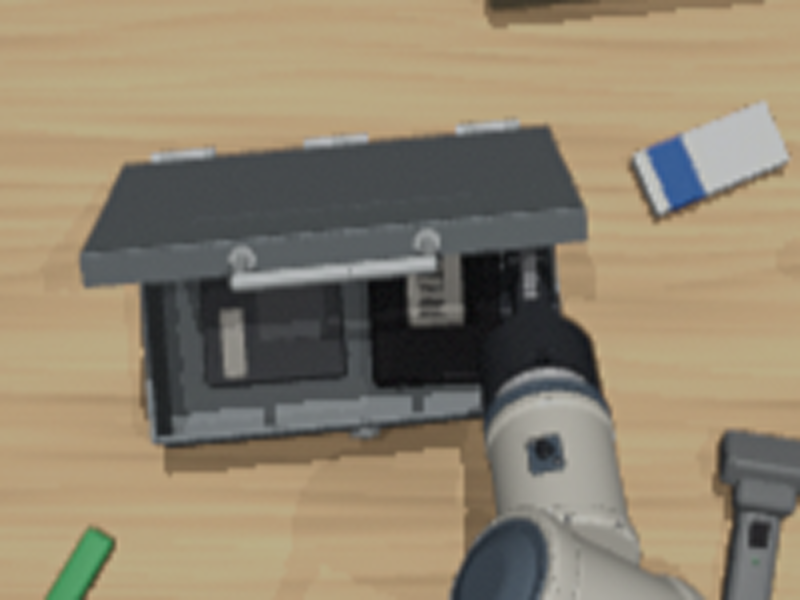

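```bash
python3 - <<'E'
from h import *
for t in np.arange(.9,1.2,.03): print(round(t,2),(proj('top',barp(t))+.38-[150,100])[0]*4, barp(t))
E
```

```text
0.9 [344.7257058  339.34451377] [0.56726999 0.0202276  0.27429219]
0.93 [343.47741515 328.87890443] [0.57299193 0.02079593 0.27901907]
0.96 [342.21373012 318.12412235] [0.57885239 0.02137802 0.28357135]
0.99 [340.93636027 307.09272533] [0.5848461  0.02197335 0.28794492]
1.02 [339.64708175 295.798146  ] [0.59096765 0.02258137 0.29213586]
1.05 [338.34773325 284.25467233] [0.59721154 0.02320154 0.29614039]
1.08 [337.04021143 272.47742303] [0.60357215 0.02383331 0.29995491]
1.11 [335.72646588 260.48231764] [0.61004376 0.0244761  0.30357598]
1.14 [334.40849374 248.28604148] [0.61662054 0.02512933 0.30700035]
1.17 [333.08833375 235.90600537] [0.62329657 0.02579243 0.31022493]
```

```bash
python3 - <<'E'
from h import *
s=sense(); p=s['eef_pos']; r0=R.from_quat(s['tool_rot']); z0=r0.as_matrix()[:,2]
r=rot(BY,np.radians(20),'L'); z=r.as_matrix()[:,2]
g=barp(1.08)+.019*z; print(g)
a=p-.12*z0
plan([(a,r0,4)],0)
plan([(np.array([.53,-.05,.38]),r,1),(g-.06*z,r,3)],.5,(a,r0))
E
```

```text
[0.61003871 0.0244756  0.28210075]
[[[0.0,-0.0,-0.75],[0.0,0.0,0.0],0],[[-0.0,0.0,-0.75],[0.0,0.0,0.0],0],[[-0.0,0.0,-0.75],[0.0,0.0,0.0],0],[[-0.0,0.0,-0.75],[0.0,0.0,0.0],0]]
[[[0.18,0.42,-0.53],[0.86,0.0,0.0],0.5],[[0.18,0.37,-0.55],[0.86,0.0,0.0],0.5],[[0.17,0.34,-0.58],[0.86,0.0,0.0],0.5],[[0.18,0.29,-0.61],[0.86,0.0,0.0],0.5],[[0.18,0.24,-0.62],[0.86,0.0,0.0],0.5]]
[[[0.18,0.2,-0.64],[0.86,0.0,0.0],0.5],[[0.18,0.14,-0.66],[0.86,0.0,0.0],0.5],[[0.55,0.4,0.51],[-0.0,0.01,-0.0],0.5],[[0.55,0.41,0.52],[-0.0,0.01,-0.0],0.5],[[0.56,0.4,0.51],[-0.0,0.01,-0.0],0.5]]
```

Request:
play_rows --deltas '[[[0, 0, -0.75], [0, 0, 0], 0], [[0, 0, -0.75], [0, 0, 0], 0], [[0, 0, -0.75], [0, 0, 0], 0], [[0, 0, -0.75], [0, 0, 0], 0]]'

```text
time_s: 27.0
eef_pos: [0.5715, -0.0964, 0.1977]
tool_rot: [0.608, 0.672, 0.313, 0.285]
contact_force: [-0.5, -0.2, 0.9]
opening: 0.0002
```

Request:
play_rows --deltas '[[[0.18, 0.2, -0.75], [0.86, 0, 0], 0], [[0.18, 0.2, -0.75], [0.86, 0, 0], 0], [[0.17, 0.2, -0.75], [0.86, 0, 0], 0], [[0.18, 0.2, -0.7], [0.86, 0, 0], 0], [[0.18, 0.2, -0.7], [0.86, 0, 0], 0.5]]'

```text
time_s: 27.5
eef_pos: [0.5017, -0.0671, 0.3337]
tool_rot: [0.651, 0.718, 0.181, 0.167]
contact_force: [-0.1, 0.3, -0.3]
opening: 0.0136
```

Request:
play_rows --deltas '[[[0.18, 0.2, -0.64], [0.86, 0, 0], 0.5], [[0.18, 0.14, -0.5], [0.86, 0, 0], 0.5], [[0, 0, 0], [0, 0, 0], 0.5]]'

```text
time_s: 27.8
eef_pos: [0.4941, -0.0527, 0.3824]
tool_rot: [0.66, 0.73, 0.129, 0.119]
contact_force: [-0.3, 0.8, 0.2]
opening: 0.0427
```

```bash
python3 - <<'E'
from h import *
st()
r=rot(BY,np.radians(20),'L'); z=r.as_matrix()[:,2]
# image check of bar: bright pixels column profile at crop cols around bar middle (native col ~233)
im=optics.grab_frame('top').astype(int).sum(2); print(np.round(im[155:180,228:238].mean(1)))
g=barp(1.08)+.019*z; print(g)
plan([(g-.06*z,r,3),(g,r,5)],.5)
E
```

```text
t 27.8 p [ 0.4941 -0.0527  0.3824] z [ 0.344  0.031 -0.938] F [-0.3  0.8  0.2] op 0.0427 q [-0.26 -0.41  1.44  0.12  1.77 -0.31]
[217. 221. 257. 289. 285. 280. 280. 280. 280. 275. 292. 428. 520. 512.
 425. 267. 155. 140. 146. 143. 143. 143. 146. 144. 156.]
[0.61003871 0.0244756  0.28210075]
[[[0.41,0.51,0.46],[0.01,0.01,0.01],0.5],[[0.41,0.52,0.47],[0.01,0.01,0.01],0.5],[[0.41,0.51,0.46],[0.01,0.01,0.01],0.5],[[0.41,0.52,0.46],[0.01,0.01,0.01],0.5],[[0.0,0.0,0.3],[-0.0,-0.0,-0.0],0.5]]
[[[0.0,0.0,0.3],[-0.0,-0.0,-0.0],0.5],[[0.0,0.0,0.3],[-0.0,-0.0,-0.0],0.5],[[0.0,0.0,0.3],[-0.0,-0.0,-0.0],0.5],[[0.0,0.0,0.3],[-0.0,-0.0,-0.0],0.5]]
```

Request:
play_rows --deltas '[[[0.41, 0.51, 0.46], [0.01, 0.01, 0.01], 0.5], [[0.41, 0.52, 0.47], [0.01, 0.01, 0.01], 0.5], [[0.41, 0.51, 0.46], [0.01, 0.01, 0.01], 0.5], [[0.41, 0.52, 0.46], [0.01, 0.01, 0.01], 0.5], [[0, 0, 0.3], [0, 0, 0], 0.5]]'

```text
time_s: 28.35
eef_pos: [0.5935, 0.0238, 0.3215]
tool_rot: [0.662, 0.73, 0.127, 0.113]
contact_force: [-0.5, -0.3, -1.4]
opening: 0.0426
```

Request:
play_rows --deltas '[[[0, 0, 0.3], [0, 0, 0], 0.5], [[0, 0, 0.3], [0, 0, 0], 0.5], [[0, 0, 0.3], [0, 0, 0], 0.5], [[0, 0, 0.3], [0, 0, 0], 0.5], [[0, 0, 0], [0, 0, 0], 0.5]]'

```text
time_s: 28.85
eef_pos: [0.6082, 0.0233, 0.2768]
tool_rot: [0.663, 0.729, 0.126, 0.113]
contact_force: [0.0, -1.0, -0.6]
opening: 0.0431
```

Request:
play_rows --deltas '[[[0, 0, 0], [0, 0, 0], 0], [[0, 0, 0], [0, 0, 0], 0], [[0, 0, 0], [0, 0, 0], 0], [[0, 0, 0], [0, 0, 0], 0]]' --newtons 30

```text
time_s: 29.25
eef_pos: [0.6087, 0.0236, 0.2806]
tool_rot: [0.662, 0.729, 0.128, 0.115]
contact_force: [-1.4, -0.8, 1.4]
opening: 0.0087
```

```bash
python3 - <<'E'
from h import *
st();th()
s=sense(); r=R.from_quat(s['tool_rot']); g=s['eef_pos']-.019*r.as_matrix()[:,2]
t0=1.08; off=s['eef_pos']-barp(t0)
b=R.from_euler('z',-BY).apply(g-BO); d=b-[.1,0,.085]; t0=np.arctan2(d[2],-d[0])+np.arctan2(8,248)
off=s['eef_pos']-barp(t0)
plan([(barp(t)+off,r,1) for t in np.linspace(t0,-.003,37)[1:]],0)
print(barp(0)+off)
E
```

```text
t 29.25 p [0.6087 0.0236 0.2806] z [ 0.337  0.034 -0.941] F [-1.4 -0.8  1.4] op 0.0087 q [-0.04 -0.19  1.45  0.05  1.54 -0.13]
bar in box [-0.02526286 -0.00074261  0.29851976] rad 0.24755095317267467 th 1.0724925185600473
[[[-0.0,-0.18,0.04],[0.0,0.0,0.0],0],[[-0.0,-0.18,0.04],[0.0,0.0,0.0],0],[[-0.0,-0.18,0.05],[0.0,0.0,0.0],0],[[-0.0,-0.18,0.05],[0.0,0.0,0.0],0],[[-0.0,-0.17,0.06],[0.0,0.0,0.0],0]]
[[[-0.0,-0.18,0.06],[0.0,0.0,0.0],0],[[-0.0,-0.17,0.07],[0.0,0.0,0.0],0],[[-0.0,-0.17,0.07],[0.0,0.0,0.0],0],[[-0.01,-0.17,0.08],[0.0,0.0,0.0],0],[[0.0,-0.16,0.09],[0.0,0.0,0.0],0]]
[[[0.0,-0.17,0.08],[0.0,0.0,0.0],0],[[0.0,-0.16,0.1],[0.0,0.0,0.0],0],[[0.0,-0.15,0.1],[0.0,0.0,0.0],0],[[0.0,-0.16,0.1],[0.0,0.0,0.0],0],[[0.0,-0.15,0.11],[0.0,0.0,0.0],0]]
[[[0.0,-0.15,0.11],[0.0,0.0,0.0],0],[[-0.0,-0.14,0.11],[0.0,0.0,0.0],0],[[-0.0,-0.14,0.12],[0.0,0.0,0.0],0],[[-0.0,-0.14,0.13],[0.0,0.0,0.0],0],[[-0.0,-0.13,0.13],[0.0,0.0,0.0],0]]
[[[-0.0,-0.13,0.13],[0.0,0.0,0.0],0],[[-0.0,-0.13,0.14],[0.0,0.0,0.0],0],[[-0.0,-0.12,0.14],[0.0,0.0,0.0],0],[[-0.0,-0.12,0.14],[0.0,0.0,0.0],0],[[-0.0,-0.11,0.15],[0.0,0.0,0.0],0]]
[[[-0.0,-0.11,0.15],[0.0,0.0,0.0],0],[[-0.0,-0.1,0.15],[0.0,0.0,0.0],0],[[-0.01,-0.1,0.16],[0.0,0.0,0.0],0],[[0.0,-0.09,0.16],[0.0,0.0,0.0],0],[[0.0,-0.09,0.16],[0.0,0.0,0.0],0]]
[[[0.0,-0.09,0.16],[0.0,0.0,0.0],0],[[0.0,-0.08,0.17],[0.0,0.0,0.0],0],[[0.0,-0.07,0.17],[0.0,0.0,0.0],0],[[0.0,-0.07,0.17],[0.0,0.0,0.0],0],[[0.0,-0.07,0.18],[0.0,0.0,0.0],0]]
[[[0.0,-0.06,0.17],[0.0,0.0,0.0],0]]
[0.48689371 0.01150703 0.05862503]
```

Request:
play_rows --deltas '[[[0, -0.18, 0.04], [0, 0, 0], 0], [[0, -0.18, 0.04], [0, 0, 0], 0], [[0, -0.18, 0.05], [0, 0, 0], 0], [[0, -0.18, 0.05], [0, 0, 0], 0], [[0, -0.17, 0.06], [0, 0, 0], 0]]'

```text
time_s: 29.75
eef_pos: [0.5778, 0.0205, 0.2586]
tool_rot: [0.663, 0.729, 0.127, 0.115]
contact_force: [-3.4, -2.7, 6.7]
opening: 0.0088
```

Request:
play_rows --deltas '[[[0, -0.18, 0.06], [0, 0, 0], 0], [[0, -0.17, 0.07], [0, 0, 0], 0], [[0, -0.17, 0.07], [0, 0, 0], 0], [[0, -0.17, 0.08], [0, 0, 0], 0], [[0, -0.16, 0.09], [0, 0, 0], 0]]'

```text
time_s: 30.25
eef_pos: [0.5509, 0.0178, 0.2324]
tool_rot: [0.663, 0.729, 0.127, 0.114]
contact_force: [-3.7, -5.1, 5.0]
opening: 0.0089
```

Request:
play_rows --deltas '[[[0, -0.17, 0.08], [0, 0, 0], 0], [[0, -0.16, 0.1], [0, 0, 0], 0], [[0, -0.15, 0.1], [0, 0, 0], 0], [[0, -0.16, 0.1], [0, 0, 0], 0], [[0, -0.15, 0.11], [0, 0, 0], 0]]'

```text
time_s: 30.75
eef_pos: [0.528, 0.0155, 0.2027]
tool_rot: [0.663, 0.729, 0.127, 0.114]
contact_force: [-0.2, -5.2, 1.0]
opening: 0.0084
```

Request:
play_rows --deltas '[[[0, -0.15, 0.11], [0, 0, 0], 0], [[0, -0.14, 0.11], [0, 0, 0], 0], [[0, -0.14, 0.12], [0, 0, 0], 0], [[0, -0.14, 0.13], [0, 0, 0], 0], [[0, -0.13, 0.13], [0, 0, 0], 0]]'

```text
time_s: 31.25
eef_pos: [0.5098, 0.0138, 0.1703]
tool_rot: [0.663, 0.729, 0.126, 0.114]
contact_force: [-0.7, -5.4, 1.0]
opening: 0.0086
```

```bash
python3 - <<'E'
from h import *
st();th()
s=sense(); r=R.from_quat(s['tool_rot']); g=s['eef_pos']-.019*r.as_matrix()[:,2]
b=R.from_euler('z',-BY).apply(g-BO); d=b-[.1,0,.085]; t0=np.arctan2(d[2],-d[0])+np.arctan2(8,248)
off=s['eef_pos']-barp(t0)
plan([(barp(t)+off,r,1) for t in np.linspace(t0,0.03,15)[1:]],0)
E
```

```text
t 31.25 p [0.5098 0.0138 0.1703] z [ 0.334  0.033 -0.942] F [-0.7 -5.4  1. ] op 0.0086 q [-0.08 -0.48  1.87  0.06  1.41 -0.17]
bar in box [-0.12466617 -0.00066323  0.18816606] rad 0.24722079891615234 th 0.4627227759877966
[[[-0.0,-0.13,0.14],[0.0,0.0,0.0],0],[[-0.0,-0.13,0.14],[0.0,0.0,0.0],0],[[-0.0,-0.12,0.15],[0.0,0.0,0.0],0],[[-0.0,-0.12,0.15],[0.0,0.0,0.0],0],[[-0.0,-0.11,0.16],[0.0,0.0,0.0],0]]
[[[-0.0,-0.11,0.15],[0.0,0.0,0.0],0],[[-0.0,-0.11,0.16],[0.0,0.0,0.0],0],[[-0.0,-0.1,0.17],[0.0,0.0,0.0],0],[[-0.0,-0.09,0.17],[0.0,0.0,0.0],0],[[-0.0,-0.09,0.17],[0.0,0.0,0.0],0]]
[[[-0.0,-0.08,0.17],[0.0,0.0,0.0],0],[[-0.0,-0.08,0.17],[0.0,0.0,0.0],0],[[-0.0,-0.07,0.18],[0.0,0.0,0.0],0],[[-0.01,-0.07,0.18],[0.0,0.0,0.0],0]]
```

Request:
play_rows --deltas '[[[0.01, -0.13, 0.14], [0, 0, 0], 0], [[0.01, -0.13, 0.14], [0, 0, 0], 0], [[0, -0.12, 0.15], [0, 0, 0], 0], [[0, -0.12, 0.15], [0, 0, 0], 0], [[0, -0.11, 0.16], [0, 0, 0], 0]]'

```text
time_s: 31.75
eef_pos: [0.4962, 0.0128, 0.1339]
tool_rot: [0.663, 0.729, 0.125, 0.114]
contact_force: [-4.0, -9.0, 1.3]
opening: 0.0086
```

Request:
play_rows --deltas '[[[0, -0.11, 0.15], [0, 0, 0], 0], [[0, -0.11, 0.16], [0, 0, 0], 0], [[0, -0.1, 0.17], [0, 0, 0], 0], [[0, -0.09, 0.17], [0, 0, 0], 0], [[0, -0.09, 0.17], [0, 0, 0], 0]]'

```text
time_s: 32.25
eef_pos: [0.4884, 0.0122, 0.096]
tool_rot: [0.663, 0.729, 0.125, 0.114]
contact_force: [-2.5, -7.5, 0.4]
opening: 0.0089
```

Request:
play_rows --deltas '[[[0, -0.08, 0.17], [0, 0, 0], 0], [[0, -0.08, 0.17], [0, 0, 0], 0], [[0, -0.07, 0.18], [0, 0, 0], 0], [[0, -0.07, 0.18], [0, 0, 0], 0], [[0, 0, 0], [0, 0, 0], 0]]'

```text
time_s: 32.75
eef_pos: [0.4864, 0.0121, 0.0645]
tool_rot: [0.663, 0.729, 0.125, 0.114]
contact_force: [1.0, -8.3, -2.8]
opening: 0.0089
```

```bash
python3 - <<'E'
from h import *
st();th()
s=sense(); r=R.from_quat(s['tool_rot']); g=s['eef_pos']-.019*r.as_matrix()[:,2]
b=R.from_euler('z',-BY).apply(g-BO); d=b-[.1,0,.085]; t0=np.arctan2(d[2],-d[0])+np.arctan2(8,248)
off=s['eef_pos']-barp(t0)
plan([(barp(t)+off,r,1) for t in np.linspace(t0,-0.004,6)[1:]],0)
E
```

```text
t 32.75 p [0.4864 0.0121 0.0645] z [ 0.332  0.032 -0.943] F [ 1.  -8.3 -2.8] op 0.0089 q [-0.09 -0.53  2.09  0.06  1.24 -0.19]
bar in box [-1.48058794e-01 -6.14987918e-05  8.24595283e-02] rad 0.2480718021978613 th 0.022005830902341147
[[[-0.0,-0.01,0.03],[0.0,0.0,0.0],0],[[-0.0,-0.01,0.03],[0.0,0.0,0.0],0],[[-0.0,-0.01,0.03],[0.0,0.0,0.0],0],[[-0.0,-0.01,0.03],[0.0,0.0,0.0],0],[[-0.0,-0.01,0.03],[0.0,0.0,0.0],0]]
```

Request:
play_rows --deltas '[[[-0.01, -0.01, 0.03], [0, 0, 0], 0], [[-0.01, -0.01, 0.03], [0, 0, 0], 0], [[0, -0.01, 0.03], [0, 0, 0], 0], [[0, -0.01, 0.03], [0, 0, 0], 0], [[0, -0.01, 0.03], [0, 0, 0], 0]]'

```text
time_s: 33.25
eef_pos: [0.4865, 0.0121, 0.0591]
tool_rot: [0.663, 0.729, 0.126, 0.113]
contact_force: [-2.1, -5.2, 0.0]
opening: 0.0089
```

Request:
play_rows --deltas '[[[0, -0.01, 0.03], [0, 0, 0], 0], [[0, -0.005, 0.02], [0, 0, 0], 0], [[0, 0, 0], [0, 0, 0], 0]]'

```text
time_s: 33.55
eef_pos: [0.4865, 0.0121, 0.0568]
tool_rot: [0.663, 0.729, 0.126, 0.113]
contact_force: [-2.1, -6.3, -1.8]
opening: 0.0085
```

```bash
python3 -c "
from h import *
st();th()"
```

```text
t 33.55 p [0.4865 0.0121 0.0568] z [ 0.332  0.033 -0.943] F [-2.1 -6.3 -1.8] op 0.0085 q [-0.09 -0.52  2.1   0.07  1.23 -0.2 ]
bar in box [-1.47927913e-01 -1.16747012e-04  7.47577107e-02] rad 0.24813938554722886 th -0.009041201995297836
```

Request:
play_rows --deltas '[[[0, 0, 0.03], [0, 0, 0], 0], [[0, 0, 0], [0, 0, 0], 0]]'

```text
time_s: 33.75
eef_pos: [0.4866, 0.0122, 0.0554]
tool_rot: [0.663, 0.729, 0.125, 0.113]
contact_force: [-2.5, -5.7, -1.1]
opening: 0.0086
```

Request:
play_rows --deltas '[[[0, 0, 0.03], [0, 0, 0], 0], [[0, 0, 0], [0, 0, 0], 0]]'

```text
time_s: 33.95
eef_pos: [0.4866, 0.0122, 0.0553]
tool_rot: [0.663, 0.73, 0.125, 0.113]
contact_force: [-11.3, -6.7, 6.5]
opening: 0.0088
```

Request:
play_rows --deltas '[[[0, 0, 0.03], [0, 0, 0], 0], [[0, 0, 0], [0, 0, 0], 0]]'

```text
time_s: 34.15
eef_pos: [0.4867, 0.0122, 0.055]
tool_rot: [0.663, 0.73, 0.125, 0.112]
contact_force: [-18.5, -5.9, 12.6]
opening: 0.0086
```

Request:
play_rows --deltas '[[[0, 0, 0], [0, 0, 0], 0.4], [[0, 0, 0], [0, 0, 0], 0.4], [[0, 0, 0], [0, 0, 0], 0.4], [[0, 0, 0], [0, 0, 0], 0.4]]'

```text
time_s: 34.55
eef_pos: [0.489, 0.013, 0.0553]
tool_rot: [0.663, 0.729, 0.127, 0.114]
contact_force: [-0.0, -0.2, -0.1]
opening: 0.0341
```

Request:
play_rows --deltas '[[[0, 0, -0.3], [0, 0, 0], 0.4], [[0, 0, -0.7], [0, 0, 0], 0.4], [[0, 0, -0.9], [0, 0, 0], 0.4], [[0, 0, -0.9], [0, 0, 0], 0.4], [[0, 0, -0.9], [0, 0, 0], 0.4]]'

```text
time_s: 35.05
eef_pos: [0.4387, 0.0077, 0.1976]
tool_rot: [0.662, 0.729, 0.128, 0.115]
contact_force: [1.0, -0.1, -0.3]
opening: 0.0341
```

Request:
play_rows --deltas '[[[0, 0, -0.9], [0, 0, 0], 0.4], [[-0.9, 0, -0.6], [0, 0, 0], 0.4], [[-0.9, 0, -0.3], [0, 0, 0], 0.4], [[-0.9, 0, 0], [0, 0, 0], 0.4], [[-0.9, 0, 0], [0, 0, 0], 0.4]]'

```text
time_s: 35.55
eef_pos: [0.429, -0.1395, 0.265]
tool_rot: [0.662, 0.729, 0.128, 0.116]
contact_force: [0.6, 0.4, -0.4]
opening: 0.0344
```

Request:
play_rows --deltas '[[[0, 0, 0], [0, 0, 0], 0.4], [[0, 0, 0], [0, 0, 0], 0.4]]'

```text
time_s: 35.75
eef_pos: [0.4289, -0.1387, 0.2632]
tool_rot: [0.663, 0.728, 0.127, 0.114]
contact_force: [-0.3, -0.3, -0.4]
opening: 0.0337
```

```bash
python3 - <<'E'
from h import *
st(); crop('top',175,125,188,140,4.25,'pics/c10.png')
E
```

```text
t 35.75 p [ 0.4289 -0.1387  0.2632] z [ 0.336  0.034 -0.941] F [-0.3 -0.3 -0.4] op 0.0337 q [-0.54 -0.59  1.78  0.21  1.67 -0.59]
```

View pics/c10.png

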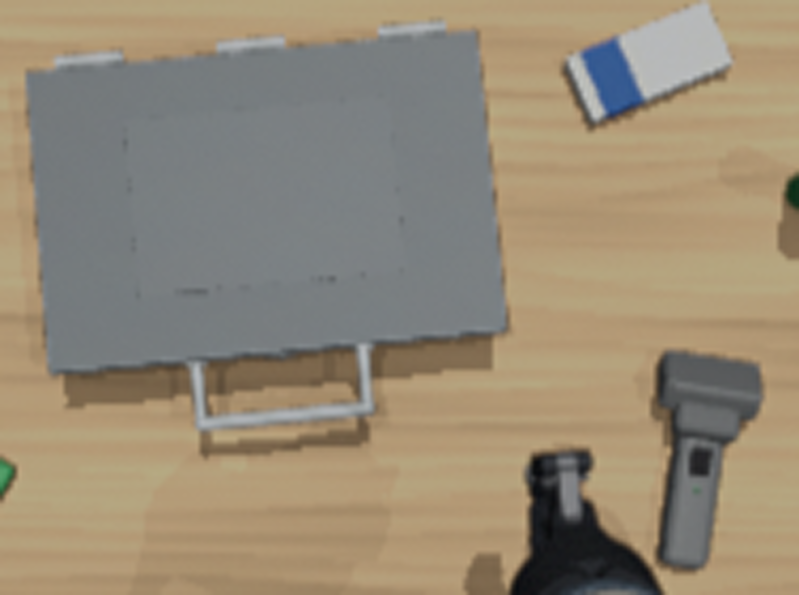

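The lid's corners and bar (ends at 205,423 and 370,408) are at the same pixels as in the first picture. So is the scanner: tail at 684,567, head at 709,385. I'm handing the job in.

```bash
python3 -c "
from station import workorder
print(workorder.finish_job())"
```

```text
the job is handed in; nothing more can be done
None
```

The job is done in the order asked and handed in at about 36 s of the 72 s allowed; the hand-in gives no verdict.

- **Lid opening:** I raised the lid to about 1.254 rad by its bar and let go. The stay's roller then showed within 2 px of its locked position.
- **Scan:** I held the scanner still for about 2 s, about 100 mm from the label. By calculation from the grip pose, the beam hit within about 1 mm of the label's middle, tilted 20° off straight above to keep the wrist clear of the lid. There was no reading from the scanner to confirm it.
- **Scanner back:** I lowered it until the desk pushed back with about 6 N, then opened the fingers. In the last picture it lies at the same pixels as at the start.
- **Lid closing:** I pushed the roller back with about 4 N or less. The lid then stood at about 1.08 rad, and I took it down by the bar until it stopped on the rim. Its corners and bar are at the same pixels as before.

**Deviations:**
- My first approach to the bar, tilted 45°, ran into a joint limit, so I used 20° instead. Nothing was touched.
- The stop when closing came about 3 mm lower than when I first gripped the bar, probably because the bar slipped a little in the pads.
- There was a steady sideways load of 5 to 9 N while lowering the lid.
- I did not look again at the two things in the box after the scan, except partly while the stay was being broken; they were where they had been then. Of the things on the desk, the last picture showed only the scanner, the tablet carton and parts of two others, none of which had moved.

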